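# Level the sample reader, load its cells and shut the cover

### The job

First level the sample reader where it stands: turn its two front levelling knobs until both ball levels settle between their marks and it stands on all four feet without rocking, hands off. Only then slide the blue cover open, move the used yellow-stoppered cell from the compartment to the yellow tray, put every blue-stoppered sample cell into the compartment, and slide the cover fully shut. Leave the red-stoppered cell and the other things on the bench where they are, and do not shove the reader about.

Things in the scene. Friction and masses are not known exactly. Their poses are not given: they have to be found in the camera images.
- reader: beige bench sample reader, 260 (x) by 300 (y) mm, 5 kg, loose on four feet. Origin: middle of the footprint, level with the rear feet's undersides, about 7 mm above the bench; x from its front (nearest the robot) to its back, y to its left, z up. Front ledge (x -130 to -50, top z 36 mm) with knobs and ball levels; housing behind it (x -50 to 130) 90 mm high, rails to 100 mm. At first it leans to the front, as a rule rocking
- screw_left (a joint): the left (y +) levelling screw, turned by its black round knurled knob (36 mm across, 26 mm high) at that front corner. Angle in rad, grows clockwise seen from above, -9 to 9; each rad clockwise drives its foot out by 0.8 mm and raises that corner. Takes 0.06 N m; stays where left. At 0 the foot sticks out as far as the rear feet, but the level setting differs from start to start
- screw_right (a joint): the right (y -) levelling screw, turned by its black round knurled knob (36 mm across, 26 mm high) at that front corner. Angle in rad, grows clockwise seen from above, -9 to 9; each rad clockwise drives its foot out by 0.8 mm and raises that corner. Takes 0.06 N m; stays where left. At 0 the foot sticks out as far as the rear feet, but the level setting differs from start to start
- knob_left (a point): middle of the left levelling knob on its axis, half-way up the grip: at x -100, y 125, z 85 mm in the reader's frame; the knob sits on a 22 mm wide boss, 13 mm below this point is its underside; the housing's front is 50 mm behind the axis
- knob_right (a point): the same for the right knob, at x -100, y -125, z 85 mm in the reader's frame
- level_side (a joint): orange 9 mm ball in the clear side-to-side tube at the front of the ledge (a ball level: the ball runs downhill). Positive towards the reader's left (+y): the left side is low; the joint value is how far the ball is off the middle, in m: about 1 mm per 0.001 rad of tilt, up to +-10 mm; settles in 1 s. Two black marks: the ball is between them within 3 mm of the middle
- level_front (a joint): the same in the front-to-back tube behind it. Positive towards the reader's back (+x): the back is low; negative: the front is low; the joint value is how far the ball is off the middle, in m: about 1 mm per 0.001 rad of tilt, up to +-10 mm; settles in 1 s. Marks at 3 mm likewise
- foot_front_left: black rubber foot of the left screw, 22 mm across; origin at its underside; at x -100, y 125 mm of the reader; moves with the screw. Each foot stands on its own fixed steel pad, 52 mm across; both front pads are lower than the rear ones, by 2 to 6 mm
- foot_front_right: the same for the right screw, at x -100, y -125 mm
- foot_rear_left: fixed rear foot, 22 mm across, at x 120, y 130, z 0 mm of the reader; origin at its underside. Soft rubber: gives about 1 mm under its share (8 N per mm). The rear pads are equally high. The centre of mass is nearer the front; while the front is set badly uneven, one rear foot hangs clear
- foot_rear_right: fixed rear foot at x 120, y -130, z 0 mm of the reader
- cover (a joint): dark blue flat cover of the sample compartment, 168 (x) by 118 (y) by 6 mm, top 98 mm above the reader's origin, sliding level on the reader; 0 = fully shut, grows as it slides towards the reader's right (-y), 0.122 m = fully open (the compartment is clear from 0.115). Takes about 1.5 N; stays where it is left
- cover_knob (a point): middle of the cover's black round knob (26 mm across, its grip from 10 to 34 mm above the cover, this point 23 mm above the cover's top); over the compartment's middle when the cover is shut
- compartment (a point): middle of the sample compartment's floor, at x 40, y 84, z 38 mm in the reader's frame; open-topped well of 152 (x) by 104 (y) mm inside, walls 52 mm high, no divisions: the cells just stand on its floor
- cell_1_mid (a point): centre of a sealed glass sample cell with a BLUE stopper, a block 28 by 28 mm, 44 mm high (centre 22 mm above its foot), about 50 g, standing on the bench; its z axis runs from foot to stopper. Absent in some starts
- cell_2_mid (a point): centre of a sealed glass sample cell with a BLUE stopper, a block 28 by 28 mm, 44 mm high (centre 22 mm above its foot), about 50 g, standing on the bench; its z axis runs from foot to stopper. Absent in some starts
- cell_3_mid (a point): centre of a sealed glass sample cell with a BLUE stopper, a block 28 by 28 mm, 44 mm high (centre 22 mm above its foot), about 50 g, standing on the bench; its z axis runs from foot to stopper. Absent in some starts
- cell_4_mid (a point): centre of a sealed glass sample cell with a BLUE stopper, a block 28 by 28 mm, 44 mm high (centre 22 mm above its foot), about 50 g, standing on the bench; its z axis runs from foot to stopper. Absent in some starts
- red_cell_mid (a point): centre of the same kind of cell with a RED stopper, standing among them: not to be loaded, leave it alone
- used_cell_mid (a point): centre of the used cell, the same block with a YELLOW stopper, standing in the compartment under the cover at the start, roughly square to its walls
- tray: low open yellow tray fixed on the bench, 130 by 130 mm, walls 4 mm thick and 22 mm high, floor 4 mm thick; origin under its middle
- tip_box: blue box of pipette tips, 85 by 120 by 62 mm; a bystander, origin under its middle
- beaker: small glass beaker, 64 mm across, 85 mm high; a bystander, origin under its middle
- reagent: white jar with a red cap, 60 mm across, 130 mm high; a bystander, origin under its middle
Not all that is in view belongs to the job. Leave any green or orange look-alike of the part that bears cell_1_mid alone.

How it is judged:
By the outcome, as a careful person would: the job done as asked, in the order asked, and still so for the second after the job is handed in, with the robot touching nothing.
Of cell_1, cell_2, cell_3, cell_4 only 2 to 4 are there at a start; the rules pass over those that are not, and their reading is None.
At some moment in a run one of cell_1, cell_2, cell_3, cell_4 may be knocked a few centimetres aside while the robot is not near it.
Once in a run the grip may slacken for a moment while it holds something.
It also fails if it takes over 210 s, if anything falls off the work surface, if the arm or the gripper's body presses on something with over 40 N, if the wrist force passes 120 N, or if a joint passes its speed limit or range.

### The arm

A 6-joint arm with a two-finger parallel gripper is mounted at the origin on the work surface. World frame = base frame: x ahead of the robot, y to its left, z up, the work surface at z = 0. Lengths are in m, angles in rad, forces in N, time in s.
With the tool pointing down it reaches from about 0.35 to 0.975 m from the base axis. Payload 4.9 kg.
Tool frame: the origin (TCP) lies at the very end of the fingers, on their centre line; the grasp point (between the pads) lies 19 mm behind it; z points along the fingers, y is the line along which they close (so a half turn about z gives the same grasp; the last joint's range is limited). The gripper opens to 85 mm and grips with 20 to 120 N. Pads are 22 mm wide; open, the fingers measure 114 mm over their backs; the gripper's body (76 mm by 85 mm) begins 54 mm behind the grasp point. The pads swing forward as they close: fully open they stand 13 mm farther back than shut.
Start: joints at [-1.393, 0.053, 1.613, -0, 1.476, -0.119], TCP at [0.183, -0.598, 0.231] pointing down, gripper open.
Joint ranges: [-3.01, 3.01], [-1.01, 2.22], [0.06, 2.58], [-1.02, 4.17], [0.09, 2.62], [-3.14, 3.14]. Speed limits (rad/s): [2.57, 2.57, 3.14, 3.14, 3.14, 3.14].

### API

Orientations are given as a rotation vector (axis times angle).
In Python, from station import * gives the robot as it stands.
- The arm moves only by the shell command python3 -m crank 'ROWS' [OPENING] [FORCE]. ROWS is JSON, a list of rows, each an object with "offset": the shift along the tool's x, y, z in m, a list of three; "twist": the turn, a rotation vector about the tool's x, y, z in degrees, a list of three. In form: [{"offset": [x, y, z], "twist": [rx, ry, rz]}, ...]. A call has 1 to 20 rows; each row is the pose to reach, as a shift and turn from the pose commanded when the call began, along the tool's axes at that moment; what a row does not reach only later rows make up. A row lasts 1/8 s, in which the tool goes at most 62.5 mm and 10.7 degrees, less where a joint would pass 70% of its speed; a pose out of reach is approached as far as the arm can. A call with a gripper value outside its range is refused whole. OPENING is the opening, from 0 (shut) to 1 (fully open), set as the call begins (- or left out, the last holds). The fingers move at their own pace and stop on an object; FORCE is the grip in N (left out, the last holds). Time passes only in rows, so rows that repeat a pose let the fingers close. It gives the time, the measured TCP pose, the force, the opening and the grip force at its end, in the units of the state.
- get_obs(): the state, without advancing time (a new reading comes with each control period).
- get_image(name): name is "scene" or "side" or "wrist"; returns the picture (420x560x3 uint8, red, green, blue); there is no depth.
- get_calibration(name): a dict with "intrinsics" (3x3 intrinsics, pixels), "world_from_camera" (4x4, takes a point from camera to world coordinates); the wrist camera has in their place "tool_from_camera" (4x4, takes a point from camera to tool coordinates, whose origin is the TCP and whose axes are the flange's). Camera axes: x right, y up, looking along -z (the intrinsics and any distortion apply to the point x, -y, -z); pixel columns grow to the right and rows downward; lengths in m; the calibration is good to about 2 mm. The wrist camera is an equidistant fisheye: a pixel r from the principal point sees the ray r / f radians off the axis. A picture is of the moment at which its call begins: read the wrist's pose just before it. get_calibration takes no time and is no camera call.
- finish_job(): hands the job in; it is judged then, once.
Trained networks look in the newest picture that a camera, given by its name, has taken for a name from the list of things; names that differ only in an ending like _2 or _b are one class to them, and where a whole thing is asked for, a point or a joint stands for the part that bears it (a point fixed in the world has none). Each returns a list of dicts, best first, with "confidence" (0 to 1); they miss things now and then, are a little off and sometimes report something else, mostly with a low value. They report only what shows in the picture. A call takes as long as a camera call. They do not tell look-alikes from the thing itself.
- cut_out(query, camera): "region" (420x560 bool, what is visible of it) and "rect" ([centre column, centre row, width, height] in pixels, round what is visible of it).
The state is a dict: "t": time; "q": joint angles; "dq": joint speeds; "effort": joint torques, N m; "tool_pos": TCP position; "tool_rot": TCP orientation; "contact_force": force on the tool from outside, world axes, zero at the start; "wrist_torque": the same for the moment, N m; "opening": finger opening in m; "grip_force": force on a finger pad.
Only numpy, scipy, OpenCV 4.12 (cv2) and the standard library are available. Lean on these libraries where they do the work, as an engineer would, in place of code of your own. Each camera call takes 0.05 s, during which the arm holds its last target. There are 200 camera calls.

## Working session

There is one attempt and no reset: what is moved stays moved. The work goes in short steps, Python scripts to look and compute and a shell command to move; the robot and the scene stay as the last step left them, time stands still between calls to the robot, and variables do not carry over. Pictures are saved under pics/ and viewed, at most 14 in all, crops included, and the job is handed in when it is done.

```bash
ls; mkdir -p pics; cat > h.py <<'E'
from station import *
import numpy as np, cv2
from scipy.spatial.transform import Rotation as R
def save(name,fn,crop=None,scale=1):
    im=get_image(name)
    if crop: im=im[crop[1]:crop[3],crop[0]:crop[2]]
    if scale!=1: im=cv2.resize(im,None,fx=scale,fy=scale,interpolation=cv2.INTER_CUBIC)
    cv2.imwrite('pics/'+fn,im[:,:,::-1])
def ray(name,uv):
    c=get_calibration(name);K=np.array(c['intrinsics'])
    x=(uv[0]-K[0,2])/K[0,0];y=(uv[1]-K[1,2])/K[1,1]
    if name=='wrist':
        o=get_obs();T=np.eye(4);T[:3,:3]=R.from_rotvec(o['tool_rot']).as_matrix();T[:3,3]=o['tool_pos']
        M=T@np.array(c['tool_from_camera']);th=np.hypot(x,y);s=np.sin(th)/max(th,1e-9)
        d=np.array([x*s,-y*s,-np.cos(th)])
    else:
        M=np.array(c['world_from_camera']);d=np.array([x,-y,-1])
    return M[:3,3],M[:3,:3]@d
def atz(name,uv,z):
    o,d=ray(name,uv);return o+d*(z-o[2])/d[2]
def proj(name,p):
    c=get_calibration(name);K=np.array(c['intrinsics'])
    if name=='wrist':
        o=get_obs();T=np.eye(4);T[:3,:3]=R.from_rotvec(o['tool_rot']).as_matrix();T[:3,3]=o['tool_pos'];M=T@np.array(c['tool_from_camera'])
    else: M=np.array(c['world_from_camera'])
    q=np.linalg.inv(M)@np.append(p,1);x,y,z=q[0],-q[1],-q[2]
    if name=='wrist':
        r=np.hypot(x,y);th=np.arctan2(r,z);x,y=x/r*th,y/r*th
    else: x,y=x/z,y/z
    return np.array([K[0,0]*x+K[0,2],K[1,1]*y+K[1,2]])
def tri(pa,pb):
    (o1,d1),(o2,d2)=pa,pb
    A=np.stack([d1,-d2],1);s=np.linalg.lstsq(A,o2-o1,rcond=None)[0]
    a,b=o1+s[0]*d1,o2+s[1]*d2
    return (a+b)/2,np.linalg.norm(a-b)
E
python3 - <<'E'
from h import *
np.set_printoptions(precision=4,suppress=True)
for n in('scene','side'):
    save(n,n+'0.png');c=get_calibration(n);print(np.array(c['world_from_camera']),c['intrinsics'])
print(get_calibration('wrist'));o=get_obs();print(o)
E
```

```text
pics
[[-0.0277 -0.6518  0.7579  1.5661]
 [ 0.9995 -0.0309  0.0099  0.0075]
 [ 0.017   0.7578  0.6523  0.9926]
 [ 0.      0.      0.      1.    ]] [[491.3727   0.     284.0721]
 [  0.     491.3727 202.9151]
 [  0.       0.       1.    ]]
[[-0.9633  0.1288 -0.2355  0.2782]
 [-0.2683 -0.494   0.827   1.0142]
 [-0.0098  0.8599  0.5104  0.7328]
 [ 0.      0.      0.      1.    ]] [[455.676    0.     273.6837]
 [  0.     455.676  209.424 ]
 [  0.       0.       1.    ]]
{'intrinsics': array([[325.1923,   0.    , 277.181 ],
       [  0.    , 325.1923, 208.1455],
       [  0.    ,   0.    ,   1.    ]]), 'tool_from_camera': array([[ 0.0009,  0.9492,  0.3146,  0.0807],
       [ 1.    , -0.0013,  0.001 , -0.0002],
       [ 0.0013,  0.3146, -0.9492, -0.1421],
       [ 0.    ,  0.    ,  0.    ,  1.    ]])}
{'t': 0.1, 'q': array([-1.393 ,  0.0533,  1.6141, -0.    ,  1.476 , -0.119 ]), 'dq': array([ 0.0006, -0.0016, -0.0032, -0.0007,  0.0015,  0.0011]), 'effort': array([  0.0016, -39.4902, -37.1362,   0.    ,   0.0039,  -0.    ]), 'tool_pos': array([ 0.1827, -0.5971,  0.2302]), 'tool_rot': array([-3.1053, -0.4642,  0.0001]), 'contact_force': array([ 0.293 , -0.4204, -0.9998]), 'wrist_torque': array([ 0.035 , -0.004 , -0.0032]), 'grip_force': 0.0, 'opening': 0.08531322435921036}
```

```bash
python3 - <<'E'
import cv2,numpy as np
cv2.imwrite('pics/both0.png',np.hstack([cv2.imread('pics/scene0.png')[:, :],cv2.imread('pics/side0.png')])[:, :]) if 0 else None
E
```

```text
(no output)
```

View pics/scene0.png

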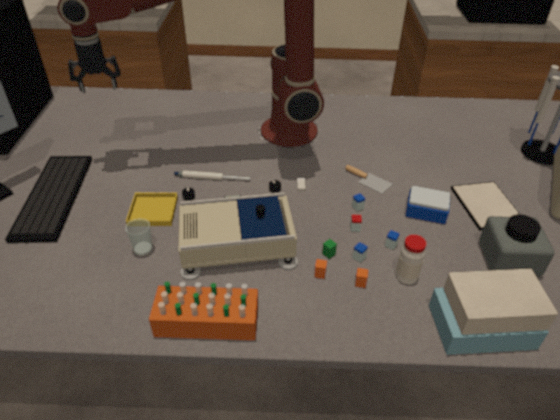

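View pics/side0.png

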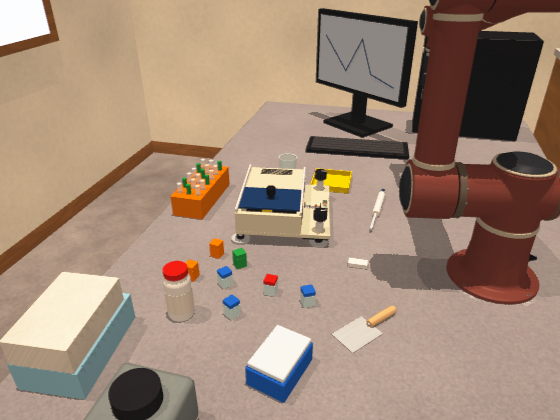

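The scene shows the reader with its knobs at (189,193) and (275,186), and the cover knob at (260,211). The blue cells are at (359,202), (392,240) and (361,252), red is at (356,222). Look-alikes are green (330,248) and orange (321,268), (361,277). The tray is at (153,209). The side view agrees.

```bash
python3 - <<'E'
from h import *
np.set_printoptions(precision=4,suppress=True)
def show(q):
    for n in('scene','side'):
        print(q,n,[(round(d['confidence'],2),np.round(d['rect'],1).tolist()) for d in cut_out(q,n)[:7]])
for q in('knob_left','cover_knob','cell_1_mid','red_cell_mid','foot_rear_left','tray'): show(q)
E
```

```text
knob_left scene [(0.67, [275.0, 185.5, 15.2, 11.6])]
knob_left side [(0.66, [318.7, 216.0, 13.0, 19.2])]
cover_knob scene [(0.7, [261.7, 217.2, 47.6, 42.3])]
cover_knob side [(0.95, [268.9, 196.9, 60.5, 23.3])]
cell_1_mid scene [(0.75, [329.0, 248.1, 18.3, 20.3]), (0.73, [323.5, 267.5, 12.7, 16.7]), (0.65, [359.8, 251.2, 15.4, 19.7]), (0.61, [357.5, 222.9, 13.3, 18.9]), (0.59, [360.5, 277.2, 14.0, 19.5])]
cell_1_mid side [(0.75, [219.0, 248.8, 16.0, 24.0]), (0.72, [226.1, 277.6, 15.3, 20.7]), (0.66, [192.4, 269.0, 14.9, 23.3]), (0.54, [239.3, 259.5, 14.2, 19.8]), (0.53, [178.0, 292.1, 28.4, 61.6])]
red_cell_mid scene [(0.67, [356.3, 223.1, 12.2, 19.9]), (0.56, [392.7, 239.1, 13.2, 21.1])]
red_cell_mid side [(0.87, [269.4, 286.5, 13.5, 23.3])]
foot_rear_left scene [(0.69, [190.8, 268.8, 6.7, 7.7]), (0.61, [289.6, 258.9, 4.2, 10.1])]
foot_rear_left side []
tray scene [(0.69, [360.4, 251.1, 13.5, 16.2]), (0.62, [152.8, 209.2, 53.1, 32.8])]
tray side [(0.8, [328.6, 181.4, 39.0, 23.9])]
```

```bash
python3 - <<'E'
from h import *
np.set_printoptions(precision=4,suppress=True)
P={'knobL':((275,185.5),(319.2,215)),'knobR':((189,193),(320.5,176)),'cover':((260.5,211),(270.7,190.5))}
for k,(a,b) in P.items(): print(k,*tri(ray('scene',a),ray('side',b)))
def blobs(n,col):
    h=cv2.cvtColor(cv2.imread(f'pics/{n}0.png'),cv2.COLOR_BGR2HSV)
    lo,hi={'blue':((100,140,90),(125,255,255)),'red':((0,190,120),(4,255,255))}[col]
    m=cv2.inRange(h,lo,hi);_,_,s,c=cv2.connectedComponentsWithStats(m)
    return [(c[i],s[i,4]) for i in range(1,len(s)) if 15<s[i,4]<300]
for col in('blue','red'):
    for n in('scene','side'):
        for c,a in blobs(n,col): print(col,n,c,a,atz(n,c,.043)[:2])
print('tray',atz('scene',(153,209),.012),atz('side',(329,181),.012))
E
```

```text
knobL [ 0.4464 -0.0332  0.0912] 0.006554069945700963
knobR [ 0.4877 -0.2784  0.0862] 0.008137325627368517
cover [ 0.5944 -0.0673  0.1257] 0.0003548572444597566
blue scene [358.7255 197.6863] 51 [0.428  0.2171]
blue scene [427.1067 208.8   ] 75 [0.4693 0.4146]
blue scene [392.7541 235.1639] 61 [0.5853 0.2974]
blue scene [360.4932 247.4384] 73 [0.6366 0.2036]
blue side [224.3077 271.7521] 117 [0.6328 0.2106]
blue side [307.5969 290.2171] 129 [0.4248 0.2248]
blue side [230.7931 301.2483] 145 [0.5815 0.3048]
red scene [356.2045 218.5909] 44 [0.5218 0.2017]
red scene [415.0837 242.5395] 215 [0.6114 0.3545]
red side [270.094  279.2051] 117 [0.5182 0.2092]
tray [ 0.4733 -0.3989  0.012 ] [ 0.4775 -0.3871  0.012 ]
```

```bash
cat >> h.py <<'E'
def go(p,yaw=None):
    """offset/twist in tool axes for tool-down at world p with tool x at world yaw (deg)"""
    o=get_obs();M=R.from_rotvec(o['tool_rot']).as_matrix()
    off=M.T@(np.array(p)-o['tool_pos']);cur=np.degrees(np.arctan2(M[1,0],M[0,0]))
    if yaw is None: yaw=cur
    c,s=np.cos(np.radians(yaw)),np.sin(np.radians(yaw))
    G=np.array([[c,s,0],[s,-c,0],[0,0,-1.]])
    print('t %.1f pos %s yaw %.1f q6 %.2f | offset %s twist %s'%(o['t'],np.round(o['tool_pos'],4),cur,o['q'][5],np.round(off,4),np.round(np.degrees(R.from_matrix(M.T@G).as_rotvec()),2)))
E
python3 -c "
from h import *
go([.48,-.155,.27],9.6)"
```

```text
t 0.7 pos [ 0.1828 -0.5977  0.2314] yaw 17.0 q6 -0.12 | offset [ 0.4137 -0.3364 -0.0387] twist [ 0.01 -0.    7.41]
```

```bash
python3 -m crank '[{"offset":[0.052,-0.042,-0.02],"twist":[0,0,1]},{"offset":[0.104,-0.084,-0.039],"twist":[0,0,2]},{"offset":[0.155,-0.126,-0.039],"twist":[0,0,3]},{"offset":[0.207,-0.168,-0.039],"twist":[0,0,4]},{"offset":[0.258,-0.21,-0.039],"twist":[0,0,5]},{"offset":[0.31,-0.252,-0.039],"twist":[0,0,6]},{"offset":[0.362,-0.294,-0.039],"twist":[0,0,7]},{"offset":[0.414,-0.336,-0.039],"twist":[0,0,7.4]},{"offset":[0.414,-0.336,-0.039],"twist":[0,0,7.4]},{"offset":[0.414,-0.336,-0.039],"twist":[0,0,7.4]},{"offset":[0.414,-0.336,-0.039],"twist":[0,0,7.4]}]' 1 30
python3 - <<'E'
from h import *
go([.48,-.155,.27],9.6)
save('wrist','w1.png')
E
```

```text
t: 2.08
tool_pos: [0.4802, -0.1556, 0.2703]
tool_rot: [3.13, 0.263, -0.001]
contact_force: [-0.5, -0.8, 0.8]
opening: 0.0854
grip_force: 0.0
t 2.1 pos [ 0.4802 -0.1556  0.2703] yaw 9.6 q6 0.94 | offset [-0.0001 -0.0006  0.0003] twist [0.02 0.02 0.01]
```

View pics/w1.png

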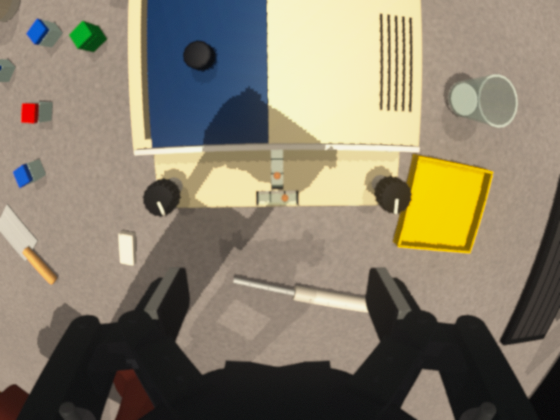

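The wrist view shows the knobs at (161,197) L and (393,194) R, and the cover knob at (199,55). The side-level ball is at (285,198), right of middle, so the right is low. The front ball is at (277,175), low, so the front is low. The tray is at (445,205).

```bash
python3 - <<'E'
from h import *
np.set_printoptions(precision=4,suppress=True)
im=cv2.imread('pics/w1.png');g=im.max(2)
for n,(u,v),r,z in(('L',(161,197),24,.09),('R',(393,194),24,.09),('cov',(199,55),22,.127)):
    m=np.zeros(g.shape,np.uint8);cv2.circle(m,(u,v),r,1,-1);ys,xs=np.nonzero((g<50)&(m>0))
    c=(xs.mean(),ys.mean());print(n,c,len(xs),xs.min(),xs.max(),ys.min(),ys.max(),atz('wrist',((xs.min()+xs.max())/2,(ys.min()+ys.max())/2),z))
print('tray',[atz('wrist',p,.022)[:2] for p in((418,155),(493,172),(471,253),(397,247))])
s=cv2.resize(im[140:215,235:320],None,fx=7,fy=7,interpolation=cv2.INTER_CUBIC);cv2.imwrite('pics/w1z.png',s)
h=cv2.cvtColor(im,cv2.COLOR_BGR2HSV)
m=cv2.inRange(h,(5,140,120),(16,255,255))[140:215,235:320];_,_,s,c=cv2.connectedComponentsWithStats(m);print(s[1:],c[1:]+[235,140])
E
```

```text
L (np.float64(161.44058500914076), np.float64(196.77330895795248)) 547 145 178 180 213 [ 0.4462 -0.0347  0.09  ]<stdin>:6: RuntimeWarning: Mean of empty slice.
  ret = ret.dtype.type(ret / rcount)
Traceback (most recent call last):
ValueError: zero-size array to reduction operation minimum which has no identity
```

```bash
python3 - <<'E'
from h import *
np.set_printoptions(precision=4,suppress=True)
im=cv2.imread('pics/w1.png');g=im.max(2)
print(g[185:205:6,380:408:5])
for n,(u,v),r,z in(('L',(161,197),24,.09),('R',(393,194),22,.09),('cov',(199,55),22,.127)):
    m=np.zeros(g.shape,np.uint8);cv2.circle(m,(u,v),r,1,-1);ys,xs=np.nonzero((g<70)&(m>0))
    if len(xs): print(n,len(xs),xs.min(),xs.max(),ys.min(),ys.max(),atz('wrist',((xs.min()+xs.max())/2,(ys.min()+ys.max())/2),z))
print('tray',[atz('wrist',p,.022)[:2] for p in((418,155),(493,172),(471,253),(397,247))])
s=cv2.resize(im[140:215,235:320],None,fx=7,fy=7,interpolation=cv2.INTER_CUBIC);cv2.imwrite('pics/w1z.png',s)
h=cv2.cvtColor(im,cv2.COLOR_BGR2HSV)
m=cv2.inRange(h,(5,140,120),(16,255,255))[140:215,235:320];_,_,s,c=cv2.connectedComponentsWithStats(m);print(s[1:],c[1:]+[235,140])
E
```

```text
[[ 55  60  66  65  63  63]
 [ 53  66  65  64  61  61]
 [ 53  64  63  67  61  60]
 [ 56  62  60 211  62  60]]
L 898 144 179 179 215 [ 0.4457 -0.0347  0.09  ]
R 819 375 409 177 211 [ 0.4905 -0.2788  0.09  ]
cov 794 183 216 41 71 [ 0.5926 -0.0678  0.127 ]
tray [array([ 0.5332, -0.3303]), array([ 0.5374, -0.4596]), array([ 0.4101, -0.4679]), array([ 0.4035, -0.3372])]
[[39 33  6  5 24]
 [47 55  6  6 23]] [[276.7083 175.    ]
 [284.3913 197.5217]]
```

View pics/w1z.png

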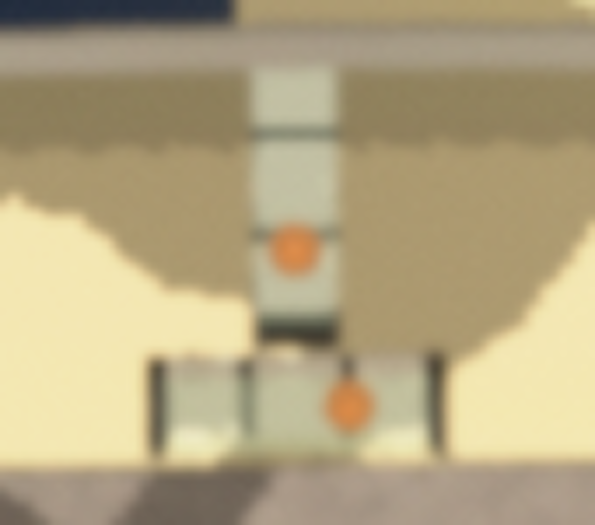

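The zoom shows the front ball at (295,250) with marks at rows 133/236, so -3.8 mm. The side ball is at (348,407) with marks at columns 247/348, so -3 mm. I need about +1.5 rad on the right knob and +0.6 rad on the left.

```bash
python3 -c "
from h import *
go([.489,-.2787,.15],53)"
```

```text
t 2.1 pos [ 0.48   -0.156   0.2703] yaw 9.6 q6 0.94 | offset [-0.0115  0.1225  0.1203] twist [ 1.000e-02  2.000e-02 -4.345e+01]
```

```bash
python3 -m crank '[{"offset":[-0.004,0.041,0.03],"twist":[0,0,-10]},{"offset":[-0.008,0.082,0.06],"twist":[0,0,-20]},{"offset":[-0.012,0.1225,0.09],"twist":[0,0,-30]},{"offset":[-0.012,0.1225,0.12],"twist":[0,0,-40]},{"offset":[-0.012,0.1225,0.125],"twist":[0,0,-43.4]},{"offset":[-0.012,0.1225,0.125],"twist":[0,0,-43.4]},{"offset":[-0.012,0.1225,0.15],"twist":[0,0,-43.4]},{"offset":[-0.012,0.1225,0.18],"twist":[0,0,-43.4]},{"offset":[-0.012,0.1225,0.202],"twist":[0,0,-43.4]},{"offset":[-0.012,0.1225,0.202],"twist":[0,0,-43.4]},{"offset":[-0.012,0.1225,0.202],"twist":[0,0,-43.4]}]' 0.78 30
python3 - <<'E'
from h import *
go([.489,-.2787,.068],53); save('wrist','w2.png')
E
```

```text
t: 3.5
tool_pos: [0.4897, -0.279, 0.07]
tool_rot: [2.81, 1.4, 0.002]
contact_force: [1.0, 0.0, 0.7]
opening: 0.0667
grip_force: 0.0
t 3.5 pos [ 0.4897 -0.279   0.07  ] yaw 53.0 q6 -0.00 | offset [-0.0002 -0.0007  0.002 ] twist [ 0.14  0.   -0.05]
```

View pics/w2.png

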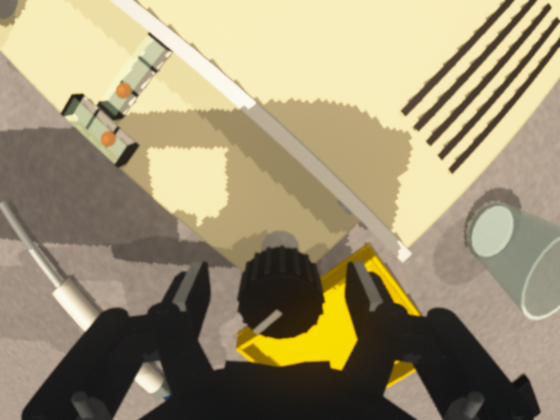

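The knob is at (281,292), centred between the fingers (200..358). Now I close and turn clockwise.

```bash
python3 -m crank '[{"offset":[0,0,0],"twist":[0,0,0]},{"offset":[0,0,0],"twist":[0,0,0]},{"offset":[0,0,0],"twist":[0,0,0]},{"offset":[0,0,0],"twist":[0,0,0]},{"offset":[0,0,-0.0001],"twist":[0,0,9]},{"offset":[0,0,-0.0003],"twist":[0,0,18]},{"offset":[0,0,-0.0004],"twist":[0,0,27]},{"offset":[0,0,-0.0005],"twist":[0,0,36]},{"offset":[0,0,-0.0006],"twist":[0,0,45]},{"offset":[0,0,-0.0007],"twist":[0,0,54]},{"offset":[0,0,-0.0008],"twist":[0,0,63]},{"offset":[0,0,-0.0009],"twist":[0,0,72]},{"offset":[0,0,-0.001],"twist":[0,0,81]},{"offset":[0,0,-0.001],"twist":[0,0,86]},{"offset":[0,0,-0.001],"twist":[0,0,86]},{"offset":[0,0,-0.001],"twist":[0,0,86]}]' 0 25
python3 -c "
from h import *
o=get_obs();print(o['wrist_torque'])"
python3 -m crank '[{"offset":[0,0,0],"twist":[0,0,0]},{"offset":[0,0,0],"twist":[0,0,0]},{"offset":[0,0,0],"twist":[0,0,0]},{"offset":[0,0,-0.03],"twist":[0,0,0]},{"offset":[0,0,-0.06],"twist":[0,0,0]},{"offset":[0,0,-0.08],"twist":[0,0,0]},{"offset":[0,0,-0.08],"twist":[0,0,-10]},{"offset":[0,0,-0.08],"twist":[0,0,-20]},{"offset":[0,0,-0.08],"twist":[0,0,-30]},{"offset":[0,0,-0.08],"twist":[0,0,-40]},{"offset":[0,0,-0.08],"twist":[0,0,-43]}]' 0.65
python3 -c "
from h import *
go([.446,-.034,.15],39)"
```

```text
t: 5.55
tool_pos: [0.4915, -0.2807, 0.0713]
tool_rot: [3.008, -0.892, 0.013]
contact_force: [5.7, -8.6, -0.9]
opening: 0.035
grip_force: 27.1
[-0.71335637 -0.99143008 -0.0062555 ]
t: 6.92
tool_pos: [0.4887, -0.2777, 0.1489]
tool_rot: [-3.128, -0.278, 0.001]
contact_force: [0.5, 0.1, 0.3]
opening: 0.0555
grip_force: 0.0
t 6.9 pos [ 0.4887 -0.2777  0.1489] yaw 10.1 q6 0.74 | offset [ 0.0009 -0.2475 -0.0009] twist [ -0.06   0.03 -28.85]
```

```bash
python3 -m crank '[{"offset":[0,-0.03,-0.03],"twist":[0,0,0]},{"offset":[0,-0.06,-0.06],"twist":[0,0,0]},{"offset":[0,-0.09,-0.09],"twist":[0,0,0]},{"offset":[0,-0.122,-0.121],"twist":[0,0,0]},{"offset":[0,-0.122,-0.121],"twist":[0,0,0]},{"offset":[0,-0.122,-0.121],"twist":[0,0,0]},{"offset":[0,-0.122,-0.121],"twist":[0,0,0]},{"offset":[0,-0.122,-0.121],"twist":[0,0,0]}]' 0.78
cat >> h.py <<'E'
def levels(fn):
    """balls in mm from the middle of each tube's marks, and knob positions; level tubes found near their expected place"""
    im=get_image('wrist')[:,:,::-1].copy();cv2.imwrite('pics/'+fn,im)
    h=cv2.cvtColor(im,cv2.COLOR_BGR2HSV)
    m=cv2.inRange(h,(5,140,120),(16,255,255));_,_,s,c=cv2.connectedComponentsWithStats(m)
    for i in range(1,len(s)):
        if 10<s[i,4]<60: print('ball',c[i],s[i,4],atz('wrist',c[i],.05))
    g=im.max(2)
    for n,(u,v),r,z in(('L',(161,197),24,.09),('R',(393,194),22,.09),('cov',(199,55),22,.127)):
        k=np.zeros(g.shape,np.uint8);cv2.circle(k,(u,v),r,1,-1);ys,xs=np.nonzero((g<70)&(k>0))
        if len(xs): print(n,xs.min(),xs.max(),ys.min(),ys.max(),atz('wrist',((xs.min()+xs.max())/2,(ys.min()+ys.max())/2),z))
    cv2.imwrite('pics/z'+fn,cv2.resize(im[140:215,235:320],None,fx=7,fy=7,interpolation=cv2.INTER_CUBIC))
E
python3 -c "
from h import *
levels('w3.png');go([.446,-.034,.15],39)"
```

```text
t: 7.92
tool_pos: [0.4674, -0.1583, 0.2689]
tool_rot: [-3.128, -0.272, 0.003]
contact_force: [-0.1, -0.8, -0.1]
opening: 0.0666
grip_force: 0.0
ball [276.5        163.91666667] 24 [ 0.4800416 -0.154369   0.05     ]
ball [280.7826087  186.91304348] 23 [ 0.45446574 -0.1638598   0.05      ]
ball [156.43478261 363.52173913] 23 [ 0.12968204 -0.01615167  0.05      ]
L 142 177 173 202 [ 0.44253966 -0.03426765  0.09      ]
R 377 410 173 201 [ 0.48659287 -0.27978539  0.09      ]
cov 183 216 33 56 [ 0.58938108 -0.0676008   0.127     ]
t 8.0 pos [ 0.4675 -0.1583  0.2691] yaw 10.0 q6 0.92 | offset [ 0.0005 -0.126   0.1193] twist [ -0.09   0.08 -29.04]
```

View pics/zw3.png

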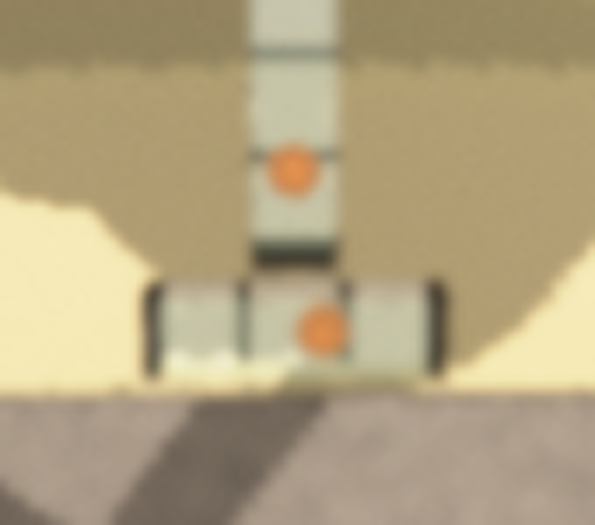

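```bash
python3 -c "
import cv2,numpy as np
a=cv2.imread('pics/w1.png');b=cv2.imread('pics/w3.png')
f=lambda i,u,v:cv2.resize(i[v-30:v+30,u-30:u+30],None,fx=5,fy=5,interpolation=cv2.INTER_CUBIC)
cv2.imwrite('pics/k.png',np.vstack([np.hstack([f(a,161,197),f(a,393,194)]),np.hstack([f(b,161,188),f(b,393,186)])]))"
```

```text
(no output)
```

View pics/k.png

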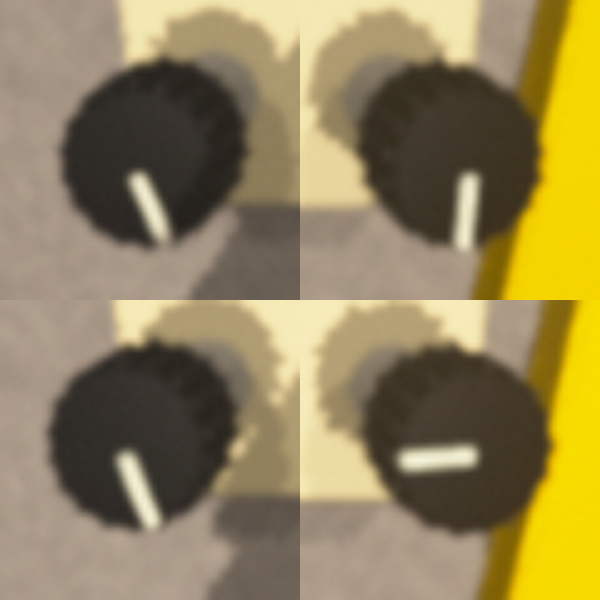

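The right screw did turn (pointer went from down to left, ~86° clockwise), but the balls moved less than expected. I'll check whether they were still settling.

```bash
python3 -m crank '[{"offset":[0,0,0],"twist":[0,0,0]},{"offset":[0,0,0],"twist":[0,0,0]},{"offset":[0,0,0],"twist":[0,0,0]},{"offset":[0,0,0],"twist":[0,0,0]},{"offset":[0,0,0],"twist":[0,0,0]},{"offset":[0,0,0],"twist":[0,0,0]},{"offset":[0,0,0],"twist":[0,0,0]},{"offset":[0,0,0],"twist":[0,0,0]}]'
python3 -c "
from h import *
levels('w4.png')"
```

```text
t: 8.98
tool_pos: [0.4678, -0.1579, 0.2703]
tool_rot: [-3.13, -0.274, -0.0]
contact_force: [-0.8, 0.4, -0.1]
opening: 0.0667
grip_force: 0.0
ball [276.6  164.44] 25 [ 0.47997739 -0.15446795  0.05      ]
ball [281.         187.29166667] 24 [ 0.45451082 -0.16411727  0.05      ]
ball [156.81818182 363.72727273] 22 [ 0.1295513  -0.01678743  0.05      ]
L 142 177 173 202 [ 0.44277731 -0.03377015  0.09      ]
R 376 410 172 201 [ 0.48752308 -0.27941961  0.09      ]
cov 184 216 33 57 [ 0.58968044 -0.06748112  0.127     ]
```

```bash
sed -i "s/(161,197),24,.09),('R',(393,194),22/(160,188),25,.09),('R',(394,187),22/;s/(199,55),22,.127/(200,45),22,.127/" h.py; python3 -c "
from h import *
g=cv2.imread('pics/w4.png').max(2)
for n,(u,v),r,z in(('L',(160,188),25,.09),('R',(394,187),22,.09)):
    k=np.zeros(g.shape,np.uint8);cv2.circle(k,(u,v),r,1,-1);ys,xs=np.nonzero((g<70)&(k>0))
    print(n,xs.min(),xs.max(),ys.min(),ys.max(),atz('wrist',((xs.min()+xs.max())/2,(ys.min()+ys.max())/2),z))
go([.446,-.034,.15],33)"
```

```text
L 142 177 167 202 [ 0.44609934 -0.03352556  0.09      ]
R 376 410 167 201 [ 0.49018391 -0.27866824  0.09      ]
t 9.0 pos [ 0.4678 -0.1579  0.2703] yaw 10.0 q6 0.92 | offset [ 0.     -0.1258  0.1203] twist [ -0.   0. -23.]
```

```bash
python3 -m crank '[{"offset":[0,-0.042,0.03],"twist":[0,0,-8]},{"offset":[0,-0.084,0.06],"twist":[0,0,-16]},{"offset":[0,-0.126,0.09],"twist":[0,0,-23]},{"offset":[0,-0.126,0.12],"twist":[0,0,-23]},{"offset":[0,-0.126,0.13],"twist":[0,0,-23]},{"offset":[0,-0.126,0.15],"twist":[0,0,-23]},{"offset":[0,-0.126,0.18],"twist":[0,0,-23]},{"offset":[0,-0.126,0.2],"twist":[0,0,-23]},{"offset":[0,-0.126,0.2],"twist":[0,0,-23]},{"offset":[0,-0.126,0.2],"twist":[0,0,-23]}]' 0.78 25
python3 -m crank '[{"offset":[0,0,0],"twist":[0,0,0]},{"offset":[0,0,0],"twist":[0,0,0]},{"offset":[0,0,0],"twist":[0,0,0]},{"offset":[0,0,0],"twist":[0,0,0]},{"offset":[0,0,-0.0001],"twist":[0,0,9]},{"offset":[0,0,-0.0003],"twist":[0,0,18]},{"offset":[0,0,-0.0004],"twist":[0,0,27]},{"offset":[0,0,-0.0005],"twist":[0,0,36]},{"offset":[0,0,-0.0006],"twist":[0,0,47]},{"offset":[0,0,-0.0006],"twist":[0,0,47]},{"offset":[0,0,-0.0006],"twist":[0,0,47]}]' 0 25
python3 -m crank '[{"offset":[0,0,0],"twist":[0,0,0]},{"offset":[0,0,0],"twist":[0,0,0]},{"offset":[0,0,0],"twist":[0,0,0]},{"offset":[0,0,-0.03],"twist":[0,0,0]},{"offset":[0,0,-0.06],"twist":[0,0,0]},{"offset":[0,0,-0.08],"twist":[0,0,0]},{"offset":[0,0,-0.1],"twist":[0,0,-10]},{"offset":[0,0,-0.13],"twist":[0,0,-20]},{"offset":[0,0,-0.16],"twist":[0,0,-24]},{"offset":[0,0,-0.2],"twist":[0,0,-24]}]' 0.7
python3 -c "
from h import *
go([.4678,-.158,.27],10)"
```

```text
t: 10.28
tool_pos: [0.4471, -0.0344, 0.0718]
tool_rot: [3.011, 0.891, 0.003]
contact_force: [-0.2, -0.2, 0.1]
opening: 0.0668
grip_force: 0.0
t: 11.65
tool_pos: [0.4469, -0.0343, 0.0721]
tool_rot: [3.118, -0.378, 0.004]
contact_force: [-0.9, -2.4, 5.6]
opening: 0.0352
grip_force: 24.6
t: 12.9
tool_pos: [0.4452, -0.0336, 0.2706]
tool_rot: [-3.129, -0.275, 0.004]
contact_force: [0.2, -0.6, 0.6]
opening: 0.0598
grip_force: 0.0
t 12.9 pos [ 0.4452 -0.0336  0.2706] yaw 10.1 q6 1.15 | offset [0.0005 0.1264 0.0005] twist [-0.06  0.13  0.06]
```

```bash
python3 -m crank '[{"offset":[0,0.05,0],"twist":[0,0,0]},{"offset":[0,0.1,0],"twist":[0,0,0]},{"offset":[0,0.126,0],"twist":[0,0,0]},{"offset":[0,0.126,0],"twist":[0,0,0]},{"offset":[0,0.126,0],"twist":[0,0,0]},{"offset":[0,0.126,0],"twist":[0,0,0]}]'
python3 -c "
from h import *
levels('w5.png');go([.4678,-.158,.27],10)"
```

```text
t: 13.65
tool_pos: [0.4678, -0.1569, 0.2709]
tool_rot: [-3.129, -0.276, -0.0]
contact_force: [0.8, -1.0, 0.2]
opening: 0.0596
grip_force: 0.0
ball [277.5        164.38461538] 26 [ 0.48010347 -0.1544837   0.05      ]
ball [283.4  187.35] 20 [ 0.45478725 -0.16593412  0.05      ]
L 143 178 167 202 [ 0.44589204 -0.03351733  0.09      ]
R 377 411 168 201 [ 0.48995119 -0.27921704  0.09      ]
cov 185 218 26 56 [ 0.59342377 -0.06682733  0.127     ]
t 13.7 pos [ 0.4678 -0.157   0.2709] yaw 10.1 q6 0.92 | offset [-0.0002  0.001   0.0009] twist [-0.   -0.01  0.09]
```

View pics/zw5.png

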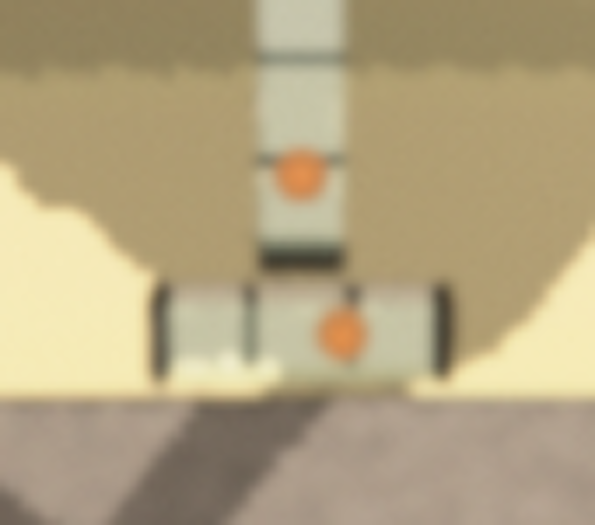

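Scale correction: a 9 mm ball measures 48 px, so the marks are at ±(3 mm + ball radius). That puts the front ball on its end stop (-10 mm) and the side ball at about -6 mm. The response per rad then fits the model, so the right knob needs about 3.5 rad more, and then the left.

```bash
python3 -c "
from h import *
go([.490,-.279,.07],110)"
python3 -m crank '[{"offset":[0,0.04,0.02],"twist":[0,0,-10]},{"offset":[0,0.08,0.04],"twist":[0,0,-20]},{"offset":[0,0.122,0.06],"twist":[0,0,-30]},{"offset":[0,0.124,0.08],"twist":[0,0,-40]},{"offset":[0,0.124,0.08],"twist":[0,0,-50]},{"offset":[0,0.124,0.08],"twist":[0,0,-60]},{"offset":[0,0.124,0.08],"twist":[0,0,-70]},{"offset":[0,0.124,0.09],"twist":[0,0,-80]},{"offset":[0,0.124,0.1],"twist":[0,0,-90]},{"offset":[0,0.124,0.12],"twist":[0,0,-100]},{"offset":[0,0.124,0.12],"twist":[0,0,-100]},{"offset":[0,0.124,0.12],"twist":[0,0,-100]}]' 0.68 25
python3 -c "
from h import *
go([.490,-.279,.07],110)"
```

```text
t 13.7 pos [ 0.4678 -0.157   0.2709] yaw 10.1 q6 0.92 | offset [0.0004 0.1241 0.2009] twist [ 1.000e-02 -1.000e-02 -9.991e+01]
t: 15.2
tool_pos: [0.4898, -0.2798, 0.1516]
tool_rot: [1.804, 2.571, 0.0]
contact_force: [0.0, -0.4, -0.4]
opening: 0.0576
grip_force: 0.0
t 15.2 pos [ 0.4898 -0.2798  0.1516] yaw 109.9 q6 -1.00 | offset [0.0008 0.0004 0.0816] twist [ 0.03  0.04 -0.1 ]
```

```bash
python3 -m crank '[{"offset":[0.001,0,0.03],"twist":[0,0,0]},{"offset":[0.001,0,0.06],"twist":[0,0,0]},{"offset":[0.001,0,0.081],"twist":[0,0,0]},{"offset":[0.001,0,0.081],"twist":[0,0,0]},{"offset":[0.001,0,0.081],"twist":[0,0,0]}]' 0.68 25 | grep -A3 pos
python3 -m crank '[{"offset":[0,0,0],"twist":[0,0,0]},{"offset":[0,0,0],"twist":[0,0,0]},{"offset":[0,0,0],"twist":[0,0,0]},{"offset":[0,0,0],"twist":[0,0,0]},{"offset":[0,0,-0.0001],"twist":[0,0,10]},{"offset":[0,0,-0.0003],"twist":[0,0,20]},{"offset":[0,0,-0.0004],"twist":[0,0,30]},{"offset":[0,0,-0.0005],"twist":[0,0,40]},{"offset":[0,0,-0.0007],"twist":[0,0,50]},{"offset":[0,0,-0.0008],"twist":[0,0,60]},{"offset":[0,0,-0.001],"twist":[0,0,70]},{"offset":[0,0,-0.0011],"twist":[0,0,80]},{"offset":[0,0,-0.0013],"twist":[0,0,90]},{"offset":[0,0,-0.0014],"twist":[0,0,100]},{"offset":[0,0,-0.0014],"twist":[0,0,100]}]' 0 25
python3 -m crank '[{"offset":[0,0,-0.0001],"twist":[0,0,10]},{"offset":[0,0,-0.0003],"twist":[0,0,20]},{"offset":[0,0,-0.0004],"twist":[0,0,30]},{"offset":[0,0,-0.0005],"twist":[0,0,40]},{"offset":[0,0,-0.0007],"twist":[0,0,50]},{"offset":[0,0,-0.0008],"twist":[0,0,60]},{"offset":[0,0,-0.001],"twist":[0,0,70]},{"offset":[0,0,-0.0011],"twist":[0,0,80]},{"offset":[0,0,-0.0013],"twist":[0,0,90]},{"offset":[0,0,-0.0014],"twist":[0,0,100]},{"offset":[0,0,-0.0014],"twist":[0,0,100]}]' 0 25
python3 -m crank '[{"offset":[0,0,0],"twist":[0,0,0]},{"offset":[0,0,0],"twist":[0,0,0]},{"offset":[0,0,0],"twist":[0,0,0]},{"offset":[0,0,-0.03],"twist":[0,0,0]},{"offset":[0,0,-0.06],"twist":[0,0,0]},{"offset":[0,0,-0.08],"twist":[0,0,0]},{"offset":[0,0,-0.1],"twist":[0,0,-10]},{"offset":[0,0,-0.12],"twist":[0,0,-20]},{"offset":[0,0,-0.14],"twist":[0,0,-30]},{"offset":[0,0,-0.16],"twist":[0,0,-40]},{"offset":[0,0,-0.18],"twist":[0,0,-50]},{"offset":[0,0,-0.2],"twist":[0,0,-60]},{"offset":[0,0,-0.2],"twist":[0,0,-70]},{"offset":[0,0,-0.2],"twist":[0,0,-80]},{"offset":[0,0,-0.2],"twist":[0,0,-90]},{"offset":[0,0,-0.2],"twist":[0,0,-100]}]' 0.68
python3 -c "
from h import *
go([.4678,-.158,.27],10)"
```

```text
tool_pos: [0.49, -0.2797, 0.0717]
tool_rot: [1.801, 2.571, -0.0]
contact_force: [0.4, 0.4, -0.3]
opening: 0.0582
t: 17.7
tool_pos: [0.4914, -0.2797, 0.0731]
tool_rot: [3.128, 0.271, 0.009]
contact_force: [5.3, -0.1, 3.1]
opening: 0.0353
grip_force: 25.6
t: 19.08
tool_pos: [0.491, -0.2804, 0.0744]
tool_rot: [-2.222, 2.219, -0.009]
contact_force: [4.9, -2.0, 3.3]
opening: 0.0354
grip_force: 25.8
t: 21.08
tool_pos: [0.4886, -0.2788, 0.2721]
tool_rot: [-3.128, -0.283, 0.002]
contact_force: [-0.7, -0.1, 0.2]
opening: 0.058
grip_force: 0.0
t 21.1 pos [ 0.4886 -0.2788  0.2721] yaw 10.4 q6 0.74 | offset [ 0.0012 -0.1226  0.0022] twist [-0.06  0.06  0.35]
```

```bash
python3 -m crank '[{"offset":[0,-0.05,0.001],"twist":[0,0,0]},{"offset":[0,-0.1,0.001],"twist":[0,0,0]},{"offset":[0.001,-0.123,0.001],"twist":[0,0,0]},{"offset":[0.001,-0.123,0.001],"twist":[0,0,0]},{"offset":[0.001,-0.123,0.001],"twist":[0,0,0]},{"offset":[0.001,-0.123,0.001],"twist":[0,0,0]}]'
cat >> h.py <<'E'
from scipy.signal import find_peaks
def marks(im,b,axis,side_off):
    """mark positions by dark dips along the tube, on a line offset across it from the ball"""
    g=im.astype(float).min(2) if im.ndim==3 else im
    c=np.round(b).astype(int)
    a=[]
    for k in side_off:
        a.append(g[c[1]+k,c[0]-26:c[0]+27] if axis==0 else g[c[1]-26:c[1]+27,c[0]+k])
    p=np.mean(a,0);q,pr=find_peaks(-p,prominence=12)
    return c[axis]-26+q,pr['prominences'].round()
def balls(fn):
    im=get_image('wrist')[:,:,::-1].copy();cv2.imwrite('pics/'+fn,im)
    m=cv2.inRange(cv2.cvtColor(im,cv2.COLOR_BGR2HSV),(5,140,120),(16,255,255));_,_,s,c=cv2.connectedComponentsWithStats(m)
    B=[c[i] for i in range(1,len(s)) if 10<s[i,4]<60 and abs(c[i][0]-277)<25 and 130<c[i][1]<215]
    B.sort(key=lambda b:b[1]);print('front',B[0],marks(im,B[0],1,(-4,4)));print('side',B[1],marks(im,B[1],0,(-5,-4)))
    cv2.imwrite('pics/z'+fn,cv2.resize(im[135:210,235:320],None,fx=7,fy=7,interpolation=cv2.INTER_CUBIC))
E
python3 -c "
from h import *
balls('w6.png');go([.446,-.034,.15],110)"
```

```text
t: 21.82
tool_pos: [0.4686, -0.1586, 0.2715]
tool_rot: [-3.13, -0.272, 0.001]
contact_force: [0.4, 0.1, -0.2]
opening: 0.0583
grip_force: 0.0
front [275.4  161.04] (array([136, 148, 162, 177]), array([21., 38., 58., 98.]))
side [273.10526316 187.57894737] (array([255, 268, 273, 283, 296]), array([84., 48., 12., 50., 50.]))
t 21.9 pos [ 0.4686 -0.1586  0.2715] yaw 9.9 q6 0.92 | offset [-0.0007 -0.1266  0.1215] twist [-3.0000e-02  1.0000e-02 -1.0006e+02]
```

Front is -6 mm and side is +2.5 mm. Next: left knob 2.2 rad (126°).

```bash
python3 -m crank '[{"offset":[0,-0.04,0.02],"twist":[0,0,-10]},{"offset":[0,-0.08,0.04],"twist":[0,0,-20]},{"offset":[0,-0.126,0.06],"twist":[0,0,-30]},{"offset":[0,-0.1265,0.08],"twist":[0,0,-40]},{"offset":[0,-0.1265,0.1],"twist":[0,0,-50]},{"offset":[0,-0.1265,0.12],"twist":[0,0,-60]},{"offset":[0,-0.1265,0.125],"twist":[0,0,-63]},{"offset":[0,-0.1265,0.13],"twist":[0,0,-63]},{"offset":[0,-0.1265,0.15],"twist":[0,0,-63]},{"offset":[0,-0.1265,0.175],"twist":[0,0,-63]},{"offset":[0,-0.1265,0.201],"twist":[0,0,-63]},{"offset":[0,-0.1265,0.201],"twist":[0,0,-63]},{"offset":[0,-0.1265,0.201],"twist":[0,0,-63]}]' 0.7 25
python3 -m crank '[{"offset":[0,0,0],"twist":[0,0,0]},{"offset":[0,0,0],"twist":[0,0,0]},{"offset":[0,0,0],"twist":[0,0,0]},{"offset":[0,0,0],"twist":[0,0,0]},{"offset":[0,0,-0.0001],"twist":[0,0,10]},{"offset":[0,0,-0.0003],"twist":[0,0,20]},{"offset":[0,0,-0.0004],"twist":[0,0,30]},{"offset":[0,0,-0.0005],"twist":[0,0,40]},{"offset":[0,0,-0.0007],"twist":[0,0,50]},{"offset":[0,0,-0.0008],"twist":[0,0,60]},{"offset":[0,0,-0.001],"twist":[0,0,70]},{"offset":[0,0,-0.0011],"twist":[0,0,80]},{"offset":[0,0,-0.0013],"twist":[0,0,90]},{"offset":[0,0,-0.0014],"twist":[0,0,100]},{"offset":[0,0,-0.0015],"twist":[0,0,110]},{"offset":[0,0,-0.0016],"twist":[0,0,120]},{"offset":[0,0,-0.0017],"twist":[0,0,126]},{"offset":[0,0,-0.0017],"twist":[0,0,126]},{"offset":[0,0,-0.0017],"twist":[0,0,126]}]' 0 25
python3 -m crank '[{"offset":[0,0,0],"twist":[0,0,0]},{"offset":[0,0,0],"twist":[0,0,0]},{"offset":[0,0,0],"twist":[0,0,0]},{"offset":[0,0,-0.03],"twist":[0,0,0]},{"offset":[0,0,-0.06],"twist":[0,0,0]},{"offset":[0,0,-0.08],"twist":[0,0,-10]},{"offset":[0,0,-0.1],"twist":[0,0,-20]},{"offset":[0,0,-0.13],"twist":[0,0,-30]},{"offset":[0,0,-0.16],"twist":[0,0,-40]},{"offset":[0,0,-0.198],"twist":[0,0,-50]},{"offset":[0,0,-0.198],"twist":[0,0,-60]},{"offset":[0,0,-0.198],"twist":[0,0,-63]}]' 0.7
python3 -m crank '[{"offset":[0,0.05,0],"twist":[0,0,0]},{"offset":[0,0.1,0],"twist":[0,0,0]},{"offset":[0,0.1265,0],"twist":[0,0,0]},{"offset":[0,0.1265,0],"twist":[0,0,0]},{"offset":[0,0.1265,0],"twist":[0,0,0]},{"offset":[0,0.1265,0],"twist":[0,0,0]}]'
python3 -c "
from h import *
balls('w7.png');levels('w7b.png');go([.490,-.279,.15],40)"
```

```text
t: 23.5
tool_pos: [0.4475, -0.0336, 0.0718]
tool_rot: [2.525, 1.867, 0.001]
contact_force: [-0.6, -0.5, 0.2]
opening: 0.0598
grip_force: 0.0
t: 25.88
tool_pos: [0.4475, -0.0339, 0.074]
tool_rot: [2.812, -1.398, 0.003]
contact_force: [-2.4, -2.8, 5.8]
opening: 0.0353
grip_force: 24.7
t: 27.38
tool_pos: [0.4469, -0.0332, 0.2709]
tool_rot: [3.129, 0.278, 0.002]
contact_force: [0.1, -0.2, 0.5]
opening: 0.0596
grip_force: 0.0
t: 28.12
tool_pos: [0.4686, -0.1568, 0.2704]
tool_rot: [-3.129, -0.276, -0.0]
contact_force: [-1.5, -0.8, 0.4]
opening: 0.0594
grip_force: 0.0
front [277.09090909 158.09090909] (array([137, 149, 158, 163, 178]), array([48., 40., 18., 43., 94.]))
side [280.47826087 188.39130435] (array([257, 270, 285, 298]), array([86., 53., 48., 58.]))
ball [277.09090909 158.09090909] 22 [ 0.48811501 -0.15272241  0.05      ]
ball [280.47826087 188.39130435] 23 [ 0.4539629  -0.16279597  0.05      ]
L 142 178 168 203 [ 0.44572435 -0.03314161  0.09      ]
R 378 411 168 202 [ 0.49047188 -0.27975508  0.09      ]
cov 184 218 25 56 [ 0.59466337 -0.06637983  0.127     ]
t 28.2 pos [ 0.4687 -0.1569  0.2705] yaw 10.1 q6 0.92 | offset [-0.0004  0.1239  0.1205] twist [ 1.000e-02 -2.000e-02 -2.991e+01]
```

Front is -2.2 mm and side is -3.1 mm. Right knob +1.2 rad (69°) should centre both.

```bash
python3 -m crank '[{"offset":[0,0.04,0.03],"twist":[0,0,-10]},{"offset":[0,0.08,0.06],"twist":[0,0,-20]},{"offset":[0,0.124,0.09],"twist":[0,0,-30]},{"offset":[0,0.124,0.12],"twist":[0,0,-35]},{"offset":[0,0.124,0.13],"twist":[0,0,-35]},{"offset":[0,0.124,0.15],"twist":[0,0,-35]},{"offset":[0,0.124,0.175],"twist":[0,0,-35]},{"offset":[0,0.124,0.2],"twist":[0,0,-35]},{"offset":[0,0.124,0.2],"twist":[0,0,-35]},{"offset":[0,0.124,0.2],"twist":[0,0,-35]}]' 0.7 25
python3 -m crank '[{"offset":[0,0,0],"twist":[0,0,0]},{"offset":[0,0,0],"twist":[0,0,0]},{"offset":[0,0,0],"twist":[0,0,0]},{"offset":[0,0,0],"twist":[0,0,0]},{"offset":[0,0,-0.0001],"twist":[0,0,10]},{"offset":[0,0,-0.0003],"twist":[0,0,20]},{"offset":[0,0,-0.0004],"twist":[0,0,30]},{"offset":[0,0,-0.0005],"twist":[0,0,40]},{"offset":[0,0,-0.0007],"twist":[0,0,50]},{"offset":[0,0,-0.0008],"twist":[0,0,60]},{"offset":[0,0,-0.001],"twist":[0,0,69]},{"offset":[0,0,-0.001],"twist":[0,0,69]},{"offset":[0,0,-0.001],"twist":[0,0,69]}]' 0 25
python3 -m crank '[{"offset":[0,0,0],"twist":[0,0,0]},{"offset":[0,0,0],"twist":[0,0,0]},{"offset":[0,0,0],"twist":[0,0,0]},{"offset":[0,0,-0.03],"twist":[0,0,0]},{"offset":[0,0,-0.06],"twist":[0,0,0]},{"offset":[0,0,-0.08],"twist":[0,0,-10]},{"offset":[0,0,-0.11],"twist":[0,0,-20]},{"offset":[0,0,-0.15],"twist":[0,0,-30]},{"offset":[0,0,-0.198],"twist":[0,0,-34]},{"offset":[0,0,-0.198],"twist":[0,0,-34]}]' 0.7
python3 -m crank '[{"offset":[0,-0.05,0],"twist":[0,0,0]},{"offset":[0,-0.1,0],"twist":[0,0,0]},{"offset":[0,-0.124,0],"twist":[0,0,0]},{"offset":[0,-0.124,0],"twist":[0,0,0]},{"offset":[0,-0.124,0],"twist":[0,0,0]},{"offset":[0,-0.124,0],"twist":[0,0,0]},{"offset":[0,-0.124,0],"twist":[0,0,0]},{"offset":[0,-0.124,0],"twist":[0,0,0]}]'
python3 -c "
from h import *
balls('w8.png');levels('w8b.png')"
```

```text
t: 29.48
tool_pos: [0.491, -0.2801, 0.0717]
tool_rot: [2.901, 1.202, 0.002]
contact_force: [-0.3, -0.3, 0.3]
opening: 0.0594
grip_force: 0.0
t: 31.1
tool_pos: [0.491, -0.2796, 0.0729]
tool_rot: [-3.072, 0.653, -0.002]
contact_force: [-0.4, 3.7, 6.0]
opening: 0.0354
grip_force: 25.1
t: 32.35
tool_pos: [0.492, -0.2814, 0.2751]
tool_rot: [3.123, 0.273, 0.011]
contact_force: [0.5, -0.1, -0.3]
opening: 0.0599
grip_force: 0.0
t: 33.35
tool_pos: [0.4687, -0.1582, 0.2693]
tool_rot: [-3.13, -0.273, 0.0]
contact_force: [0.0, 0.7, -0.2]
opening: 0.0596
grip_force: 0.0
front [275.90909091 156.09090909] (array([136, 149, 156, 163, 178]), array([42., 38., 30., 49., 88.]))
side [275.85714286 188.19047619] (array([256, 269, 283, 297]), array([81., 48., 52., 58.]))
ball [276. 156.] 21 [ 0.49036933 -0.15222863  0.05      ]
ball [275.95 188.1 ] 20 [ 0.4535997  -0.15864288  0.05      ]
L 140 176 168 203 [ 0.44588072 -0.03231184  0.09      ]
R 377 411 168 201 [ 0.49080597 -0.27970212  0.09      ]
cov 182 215 25 56 [ 0.59436922 -0.06580855  0.127     ]
```

View pics/w8.png

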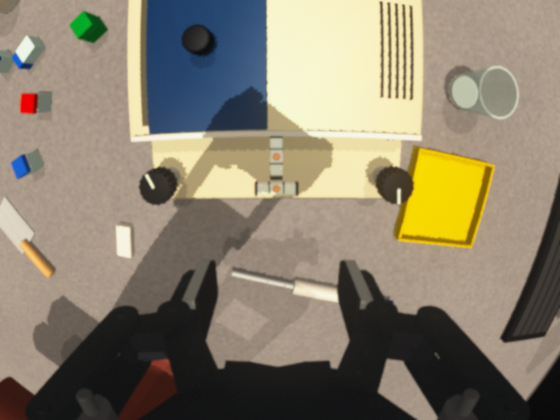

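Both balls are now between their marks: front (276,156) with marks 149/163, side (276,188) with marks 269/283. The far blue cell at (25,55) looks as though it has been knocked, so I'll relocate it later. Now the cover.

```bash
python3 -c "
from h import *
go([.5940,-.066,.16],10.3)"
```

```text
t 33.5 pos [ 0.4687 -0.158   0.2694] yaw 10.0 q6 0.92 | offset [ 0.1394 -0.0689  0.1094] twist [-0.    0.   -0.32]
```

```bash
python3 -m crank '[{"offset":[0.05,-0.025,0.02],"twist":[0,0,0]},{"offset":[0.1,-0.05,0.06],"twist":[0,0,0]},{"offset":[0.139,-0.069,0.1],"twist":[0,0,-0.3]},{"offset":[0.139,-0.069,0.11],"twist":[0,0,-0.3]},{"offset":[0.139,-0.069,0.125],"twist":[0,0,-0.3]},{"offset":[0.139,-0.069,0.14],"twist":[0,0,-0.3]},{"offset":[0.139,-0.069,0.156],"twist":[0,0,-0.3]},{"offset":[0.139,-0.069,0.156],"twist":[0,0,-0.3]},{"offset":[0.139,-0.069,0.156],"twist":[0,0,-0.3]}]' 0.75 20
python3 -m crank '[{"offset":[0,0,0],"twist":[0,0,0]},{"offset":[0,0,0],"twist":[0,0,0]},{"offset":[0,0,0],"twist":[0,0,0]},{"offset":[0,0,0],"twist":[0,0,0]},{"offset":[0,0,0],"twist":[0,0,0]}]' 0 20
python3 -c "
from h import *
print(get_obs()['contact_force']);go([.5940,-.066,.113],10.3)"
```

```text
t: 34.58
tool_pos: [0.5938, -0.066, 0.1141]
tool_rot: [3.129, 0.281, 0.002]
contact_force: [-0.7, 0.5, 0.3]
opening: 0.0641
grip_force: 0.0
t: 35.2
tool_pos: [0.594, -0.0658, 0.1141]
tool_rot: [3.128, 0.282, 0.002]
contact_force: [-0.4, 0.1, 4.3]
opening: 0.0249
grip_force: 22.0
[-0.42158864  0.12130388  4.28195955]
t 35.2 pos [ 0.594  -0.0658  0.1141] yaw 10.3 q6 1.16 | offset [-0.      0.0002  0.0011] twist [ 0.03 -0.06  0.01]
```

```bash
python3 -m crank '[{"offset":[0,0.006,0],"twist":[0,0,0]},{"offset":[0,0.018,0],"twist":[0,0,0]},{"offset":[0,0.032,0],"twist":[0,0,0]},{"offset":[0,0.046,0],"twist":[0,0,0]},{"offset":[0,0.06,0],"twist":[0,0,0]},{"offset":[0,0.074,0],"twist":[0,0,0]},{"offset":[0,0.086,0],"twist":[0,0,0]},{"offset":[0,0.094,0],"twist":[0,0,0]},{"offset":[0,0.1,0],"twist":[0,0,0]},{"offset":[0,0.1,0],"twist":[0,0,0]}]'
python3 -c "
from h import *
print(get_obs()['contact_force'])"
python3 -m crank '[{"offset":[0,0.003,0],"twist":[0,0,0]},{"offset":[0,0.006,0],"twist":[0,0,0]},{"offset":[0,0.009,0],"twist":[0,0,0]},{"offset":[0,0.009,0],"twist":[0,0,0]}]'
```

```text
t: 36.45
tool_pos: [0.6119, -0.1655, 0.114]
tool_rot: [3.127, 0.281, 0.002]
contact_force: [0.3, -1.3, 4.9]
opening: 0.0253
grip_force: 22.2
[ 0.32734519 -1.26571529  4.87826641]
t: 36.95
tool_pos: [0.6128, -0.1698, 0.1138]
tool_rot: [-3.122, -0.282, 0.001]
contact_force: [-2.6, 10.7, 9.6]
opening: 0.0252
grip_force: 22.8
```

```bash
python3 -m crank '[{"offset":[0,-0.004,0],"twist":[0,0,0]},{"offset":[0,-0.004,0],"twist":[0,0,0]},{"offset":[0,-0.004,0],"twist":[0,0,0]}]'
python3 -m crank '[{"offset":[0,0,0],"twist":[0,0,0]},{"offset":[0,0,0],"twist":[0,0,0]},{"offset":[0,0,0],"twist":[0,0,0]},{"offset":[0,0,-0.04],"twist":[0,0,0]},{"offset":[0,0,-0.08],"twist":[0,0,0]},{"offset":[0,-0.05,-0.12],"twist":[0,0,0]},{"offset":[0,-0.1,-0.16],"twist":[0,0,0]},{"offset":[-0.04,-0.12,-0.16],"twist":[0,0,0]},{"offset":[-0.06,-0.12,-0.16],"twist":[0,0,0]},{"offset":[-0.06,-0.12,-0.16],"twist":[0,0,0]},{"offset":[-0.06,-0.12,-0.16],"twist":[0,0,0]}]' 0.75
python3 -c "
from h import *
save('wrist','w9.png');go([.59,-.05,.2],10.3);balls('w9b.png') if 0 else 0"
```

```text
t: 37.33
tool_pos: [0.6126, -0.1689, 0.114]
tool_rot: [-3.129, -0.282, -0.001]
contact_force: [-1.0, 0.9, 5.1]
opening: 0.0249
grip_force: 22.3
t: 38.7
tool_pos: [0.5322, -0.0618, 0.2732]
tool_rot: [-3.129, -0.282, -0.0]
contact_force: [-0.4, -0.0, -1.0]
opening: 0.064
grip_force: 0.0
t 38.8 pos [ 0.5323 -0.0619  0.2731] yaw 10.3 q6 1.14 | offset [ 0.0589 -0.0014  0.0731] twist [-0.01  0.01 -0.01]
```

View pics/w9.png

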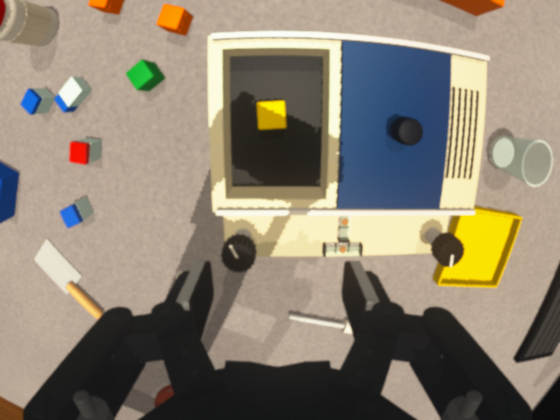

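The compartment is clear. The yellow cell is at (272,115) in the well (230-323, 57-185). The blue cells are at (37,100), one possibly toppled at (70,95), and (72,215). Red is at (80,152).

```bash
python3 - <<'E'
from h import *
np.set_printoptions(precision=4,suppress=True)
im=cv2.imread('pics/w9.png');h=cv2.cvtColor(im,cv2.COLOR_BGR2HSV)
m=cv2.inRange(h,(22,150,120),(34,255,255));m[:,:220]=0;m[:,330:]=0;m[180:]=0
c,_=cv2.findContours(m,0,2);c=max(c,key=cv2.contourArea);(u,v),wh,a=cv2.minAreaRect(c);print(u,v,wh,a)
box=cv2.boxPoints(((u,v),wh,a));w=np.array([atz('wrist',p,.089)[:2] for p in box]);print(w,w.mean(0))
d=w[1]-w[0];print('yaw',np.degrees(np.arctan2(d[1],d[0])),np.linalg.norm(d),np.linalg.norm(w[2]-w[1]))
p=w.mean(0);go([*p,.15],10.3)
L=np.array([.4459,-.033]);x=np.array([.984,.179]);y=np.array([-.179,.984]);cc=L+.14*x-.041*y
print('in well',(p-cc)@x,(p-cc)@y,cc)
for p in((37,101),(70,95),(64,103),(72,215)): print(p,atz('wrist',p,.043)[:2])
t=np.array([atz('wrist',q,.022)[:2] for q in((479,208),(521,218),(510,287),(439,285))]);print(t,t.mean(0))
for s in('scene','side'): save(s,s+'1.png')
a=cv2.imread('pics/scene1.png')[180:290,310:440];b=cv2.imread('pics/side1.png')[235:325,170:330]
cv2.imwrite('pics/cells1.png',np.hstack([cv2.resize(a,(390,330)),cv2.resize(b,(400,330))]))
E
```

```text
271.4088134765625 114.314697265625 (28.607797622680664, 29.298067092895508) 85.60128784179688
[[ 0.6107 -0.0254]
 [ 0.618  -0.0534]
 [ 0.5902 -0.0607]
 [ 0.5828 -0.0325]] [ 0.6004 -0.043 ]
yaw -75.44597873023565 0.028882338778323458 0.028736651034636972
t 38.8 pos [ 0.5323 -0.0619  0.2731] yaw 10.3 q6 1.14 | offset [ 0.0704 -0.0064  0.1231] twist [-0.01  0.01 -0.01]
in well 0.010206300455098325 0.0035096846599425423 [ 0.591  -0.0483]
(37, 101) [0.583  0.2826]
(70, 95) [0.5936 0.2224]
(64, 103) [0.5825 0.2316]
(72, 215) [0.428  0.2138]
[[ 0.5367 -0.361 ]
 [ 0.5371 -0.4569]
 [ 0.413  -0.5002]
 [ 0.4047 -0.3403]] [ 0.4729 -0.4146]
```

View pics/cells1.png

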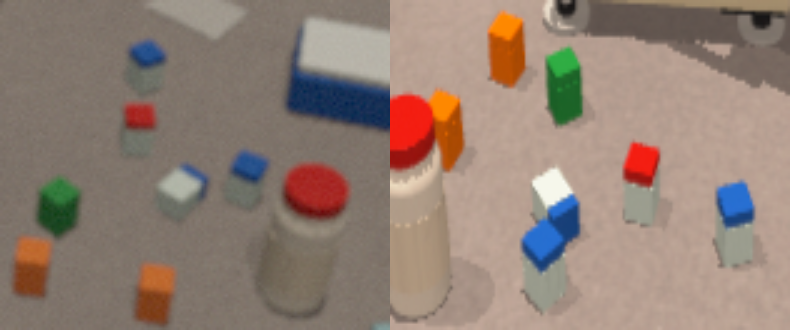

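The cell at scene-crop (182,195) has indeed toppled: it lies with its stopper towards +y/-x. I'll do the used cell first: 28.8 mm square, yaw ≈14.5°, at (0.600,-0.043).

```bash
python3 -m crank '[{"offset":[0.035,-0.003,0.05],"twist":[0,0,-4]},{"offset":[0.07,-0.0065,0.1],"twist":[0,0,-4]},{"offset":[0.0705,-0.0065,0.12],"twist":[0,0,-4]},{"offset":[0.0705,-0.0065,0.14],"twist":[0,0,-4]},{"offset":[0.0705,-0.0065,0.165],"twist":[0,0,-4]},{"offset":[0.0705,-0.0065,0.19],"twist":[0,0,-4]},{"offset":[0.0705,-0.0065,0.21],"twist":[0,0,-4]},{"offset":[0.0705,-0.0065,0.21],"twist":[0,0,-4]},{"offset":[0.0705,-0.0065,0.21],"twist":[0,0,-4]}]' 0.58 30
python3 -m crank '[{"offset":[0,0,0],"twist":[0,0,0]},{"offset":[0,0,0],"twist":[0,0,0]},{"offset":[0,0,0],"twist":[0,0,0]},{"offset":[0,0,0],"twist":[0,0,0]},{"offset":[0,0,-0.02],"twist":[0,0,0]},{"offset":[0,0,-0.06],"twist":[0,0,0]},{"offset":[0,0,-0.1],"twist":[0,0,0]},{"offset":[0,0,-0.12],"twist":[0,0,0]},{"offset":[0,0,-0.12],"twist":[0,0,0]}]' 0 40
python3 -c "
from h import *
go([.472,-.398,.18],10.3)"
```

```text
t: 39.98
tool_pos: [0.6009, -0.0429, 0.0647]
tool_rot: [3.116, 0.391, 0.003]
contact_force: [0.3, 0.4, -0.4]
opening: 0.0493
grip_force: 0.0
t: 41.1
tool_pos: [0.6009, -0.0428, 0.1854]
tool_rot: [3.116, 0.391, 0.005]
contact_force: [-0.9, 0.2, -0.2]
opening: 0.0272
grip_force: 43.8
t 41.1 pos [ 0.6009 -0.0428  0.1854] yaw 14.3 q6 1.13 | offset [-0.2127  0.3123  0.0052] twist [ 0.08 -0.19  4.01]
```

```bash
python3 -m crank '[{"offset":[-0.03,0.044,-0.01],"twist":[0,0,2]},{"offset":[-0.06,0.088,-0.01],"twist":[0,0,4]},{"offset":[-0.09,0.132,-0.01],"twist":[0,0,8]},{"offset":[-0.12,0.176,-0.01],"twist":[0,0,12]},{"offset":[-0.15,0.22,-0.01],"twist":[0,0,16]},{"offset":[-0.18,0.264,-0.01],"twist":[0,0,16]},{"offset":[-0.213,0.312,0],"twist":[0,0,16]},{"offset":[-0.213,0.312,0.04],"twist":[0,0,16]},{"offset":[-0.213,0.312,0.08],"twist":[0,0,16]},{"offset":[-0.213,0.312,0.12],"twist":[0,0,16]},{"offset":[-0.213,0.312,0.145],"twist":[0,0,16]},{"offset":[-0.213,0.312,0.152],"twist":[0,0,16]},{"offset":[-0.213,0.312,0.152],"twist":[0,0,16]}]'
python3 -c "
from h import *
go([.472,-.398,.025],-2);save('wrist','w10.png')"
```

```text
t: 42.72
tool_pos: [0.4702, -0.397, 0.0303]
tool_rot: [-3.14, 0.046, 0.002]
contact_force: [-0.1, -0.0, -0.2]
opening: 0.0266
grip_force: 43.8
t 42.7 pos [ 0.4702 -0.397   0.0303] yaw -1.7 q6 0.78 | offset [0.0019 0.001  0.0053] twist [-0.09  0.09  0.3 ]
```

```bash
python3 -m crank '[{"offset":[0,0,0.003],"twist":[0,0,0]},{"offset":[0,0,0.005],"twist":[0,0,0]},{"offset":[0,0,0.005],"twist":[0,0,0]},{"offset":[0,0,0.005],"twist":[0,0,0]}]'
python3 -m crank '[{"offset":[0,0,0],"twist":[0,0,0]},{"offset":[0,0,0],"twist":[0,0,0]},{"offset":[0,0,0],"twist":[0,0,0]},{"offset":[0,0,-0.03],"twist":[0,0,0]},{"offset":[0,0,-0.08],"twist":[0,0,0]},{"offset":[0,0,-0.13],"twist":[0,0,0]},{"offset":[0,0,-0.18],"twist":[0,0,0]},{"offset":[0,0,-0.23],"twist":[0,0,0]}]' 0.6
python3 -c "
from h import *
save('wrist','w11.png');go([.40,.10,.27],10)"
```

```text
t: 43.28
tool_pos: [0.4708, -0.3977, 0.0266]
tool_rot: [3.141, -0.046, 0.0]
contact_force: [0.0, 0.3, -0.2]
opening: 0.0271
grip_force: 43.8
t: 44.28
tool_pos: [0.4706, -0.3974, 0.2581]
tool_rot: [3.141, -0.046, 0.0]
contact_force: [0.1, -0.3, 0.0]
opening: 0.051
grip_force: 0.0
t 44.3 pos [ 0.4729 -0.3998  0.2673] yaw -1.7 q6 0.78 | offset [-0.0875 -0.4974 -0.0082] twist [  0.59  -0.47 -11.69]
```

View pics/w11.png

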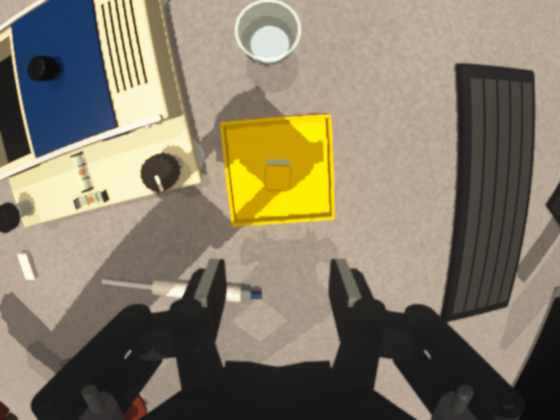

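The used cell stands in the tray, with its top at (278,178). Next I go and look over the cells.

```bash
python3 -m crank '[{"offset":[0,-0.06,-0.02],"twist":[0,0,-2]},{"offset":[0,-0.12,-0.04],"twist":[0,0,-4]},{"offset":[0,-0.18,-0.04],"twist":[0,0,-6]},{"offset":[0,-0.24,-0.04],"twist":[0,0,-8]},{"offset":[0,-0.3,-0.04],"twist":[0,0,-10]},{"offset":[0,-0.36,-0.04],"twist":[0,0,-12]},{"offset":[0,-0.42,-0.04],"twist":[0,0,-12]},{"offset":[0,-0.48,-0.04],"twist":[0,0,-12]},{"offset":[0,-0.54,-0.04],"twist":[0,0,-12]},{"offset":[0,-0.6,-0.04],"twist":[0,0,-12]},{"offset":[0,-0.62,-0.04],"twist":[0,0,-12]},{"offset":[0,-0.62,-0.04],"twist":[0,0,-12]},{"offset":[0,-0.62,-0.04],"twist":[0,0,-12]},{"offset":[0,-0.62,-0.04],"twist":[0,0,-12]}]' 0.6
cat > cells.py <<'E'
from h import *
np.set_printoptions(precision=4,suppress=True)
import sys
im=get_image('wrist')[:,:,::-1].copy();cv2.imwrite('pics/'+sys.argv[1],im);h=cv2.cvtColor(im,cv2.COLOR_BGR2HSV)
for n,lo,hi in(('blue',(100,140,60),(125,255,255)),('red',(0,190,110),(4,255,255)),('green',(50,100,60),(80,255,255))):
    cs,_=cv2.findContours(cv2.inRange(h,lo,hi),0,2)
    for c in cs:
        if 150<cv2.contourArea(c)<3000:
            (u,v),wh,a=cv2.minAreaRect(c);w=np.array([atz('wrist',p,.043)[:2] for p in cv2.boxPoints(((u,v),wh,a))]);d=w[1]-w[0]
            print(n,np.round([u,v,*wh]),w.mean(0),'yaw %.0f size %.3f %.3f'%(np.degrees(np.arctan2(d[1],d[0]))%90,np.linalg.norm(d),np.linalg.norm(w[2]-w[1])))
E
python3 cells.py w12.png; python3 -c "
from h import *
go([.47,.22,.3],10)"
```

```text
t: 46.08
tool_pos: [0.4894, 0.2207, 0.2965]
tool_rot: [3.129, 0.279, 0.0]
contact_force: [-1.1, 0.1, 0.0]
opening: 0.0517
grip_force: 0.0
blue [269. 217.  20.  22.] [0.426  0.2202] yaw 30 size 0.028 0.028
blue [143. 170. 100.  54.] [0.4594 0.3979] yaw 35 size 0.080 0.132
blue [547. 146.  24. 117.] [ 0.616  -0.1983] yaw 21 size 0.188 0.061
blue [227.  85.  22.  23.] [0.5823 0.2995] yaw 59 size 0.028 0.028
red [295. 149.  21.  21.] [0.5185 0.2046] yaw 89 size 0.026 0.026
green [372.  80.  24.  28.] [0.6229 0.1271] yaw 45 size 0.036 0.030
t 46.1 pos [0.4893 0.2208 0.2965] yaw 10.2 q6 1.68 | offset [-0.0192 -0.0026 -0.0035] twist [ 0.01 -0.01  0.18]
```

View pics/w12.png

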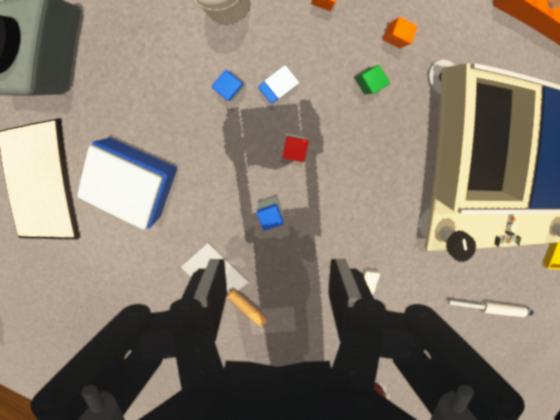

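The view shows blue cells at (269,217) and (227,85), the toppled one at (280,85), and red at (295,149). Green (373,80) and the oranges are left alone. Picking the first cell, A.

```bash
python3 - <<'E'
from h import *
np.set_printoptions(precision=4,suppress=True)
go([.426,.2202,.021],30)
im=cv2.imread('pics/w12.png');h=cv2.cvtColor(im,cv2.COLOR_BGR2HSV)
m=cv2.inRange(h,(0,0,200),(180,40,255))
b=cv2.inRange(h,(100,140,60),(125,255,255))
for k,mm in(('w',m),('b',b)):
    r=np.zeros_like(mm);r[60:110,255:305]=mm[60:110,255:305]
    cs,_=cv2.findContours(r,0,2);c=max(cs,key=cv2.contourArea);rr=cv2.minAreaRect(c);w=np.array([atz('wrist',p,.028)[:2] for p in cv2.boxPoints(rr)])
    print(k,rr,w,w.mean(0))
E
```

```text
t 46.1 pos [0.4893 0.2208 0.2965] yaw 10.2 q6 1.68 | offset [-0.0625 -0.0106  0.2755] twist [  0.01  -0.01 -19.82]
w ((281.6709899902344, 81.02229309082031), (23.412893295288086, 26.400476455688477), 52.4314079284668) [[0.5961 0.2572]
 [0.6208 0.2354]
 [0.6009 0.2139]
 [0.576  0.2356]] [0.5984 0.2355]
b ((267.46343994140625, 92.32927703857422), (21.083457946777344, 7.808688640594482), 51.34019088745117) [[0.5864 0.2633]
 [0.5937 0.2569]
 [0.576  0.2372]
 [0.5686 0.2436]] [0.5812 0.2503]
```

```bash
python3 -m crank '[{"offset":[-0.03,-0.005,0.05],"twist":[0,0,-10]},{"offset":[-0.0625,-0.0105,0.1],"twist":[0,0,-20]},{"offset":[-0.0625,-0.0105,0.15],"twist":[0,0,-20]},{"offset":[-0.0625,-0.0105,0.19],"twist":[0,0,-20]},{"offset":[-0.0625,-0.0105,0.21],"twist":[0,0,-20]},{"offset":[-0.0625,-0.0105,0.23],"twist":[0,0,-20]},{"offset":[-0.0625,-0.0105,0.255],"twist":[0,0,-20]},{"offset":[-0.0625,-0.0105,0.276],"twist":[0,0,-20]},{"offset":[-0.0625,-0.0105,0.276],"twist":[0,0,-20]},{"offset":[-0.0625,-0.0105,0.276],"twist":[0,0,-20]}]' 0.8 30
python3 -m crank '[{"offset":[0,0,0],"twist":[0,0,0]},{"offset":[0,0,0],"twist":[0,0,0]},{"offset":[0,0,0],"twist":[0,0,0]},{"offset":[0,0,0],"twist":[0,0,0]},{"offset":[0,0,0],"twist":[0,0,0]},{"offset":[0,0,-0.03],"twist":[0,0,0]},{"offset":[0,0,-0.08],"twist":[0,0,0]},{"offset":[0,0,-0.13],"twist":[0,0,0]},{"offset":[0,0,-0.17],"twist":[0,0,0]},{"offset":[0,0,-0.17],"twist":[0,0,0]}]' 0 40
python3 -c "
from h import *
go([.5438,-.0569,.19],10.3)"
```

```text
t: 47.38
tool_pos: [0.4265, 0.2211, 0.0214]
tool_rot: [-3.033, -0.82, -0.002]
contact_force: [-0.0, 0.4, 0.1]
opening: 0.0683
grip_force: 0.0
t: 48.62
tool_pos: [0.4276, 0.222, 0.1943]
tool_rot: [-3.032, -0.821, -0.011]
contact_force: [0.2, 0.6, 0.1]
opening: 0.0271
grip_force: 40.1
t 48.6 pos [0.4276 0.222  0.1943] yaw 30.3 q6 1.37 | offset [-0.0405  0.2994  0.0044] twist [ 1.000e-02 -4.100e-01  2.001e+01]
```

```bash
python3 -m crank '[{"offset":[-0.007,0.05,-0.005],"twist":[0,0,4]},{"offset":[-0.014,0.1,-0.005],"twist":[0,0,8]},{"offset":[-0.021,0.15,-0.005],"twist":[0,0,12]},{"offset":[-0.028,0.2,-0.005],"twist":[0,0,16]},{"offset":[-0.034,0.25,-0.005],"twist":[0,0,20]},{"offset":[-0.0405,0.2995,0],"twist":[0,0,20]},{"offset":[-0.0405,0.2995,0],"twist":[0,0,20]},{"offset":[-0.0405,0.2995,0.03],"twist":[0,0,20]},{"offset":[-0.0405,0.2995,0.06],"twist":[0,0,20]},{"offset":[-0.0405,0.2995,0.09],"twist":[0,0,20]},{"offset":[-0.0405,0.2995,0.115],"twist":[0,0,20]},{"offset":[-0.0405,0.2995,0.124],"twist":[0,0,20]},{"offset":[-0.0405,0.2995,0.124],"twist":[0,0,20]},{"offset":[-0.0405,0.2995,0.124],"twist":[0,0,20]}]'
python3 -c "
from h import *
go([.5438,-.0569,.066],10.3)"
```

```text
t: 50.38
tool_pos: [0.5414, -0.0567, 0.0665]
tool_rot: [-3.128, -0.283, 0.001]
contact_force: [-2.2, 1.4, 4.3]
opening: 0.0266
grip_force: 40.6
t 50.4 pos [ 0.5414 -0.0567  0.0665] yaw 10.3 q6 1.15 | offset [0.0024 0.0006 0.0005] twist [-0.06  0.05  0.05]
```

```bash
python3 -m crank '[{"offset":[0,0,0],"twist":[0,0,0]},{"offset":[0,0,0],"twist":[0,0,0]},{"offset":[0,0,0],"twist":[0,0,0]},{"offset":[0,0,-0.03],"twist":[0,0,0]},{"offset":[0,0,-0.07],"twist":[0,0,0]},{"offset":[0,0,-0.11],"twist":[0,0,0]},{"offset":[0,0,-0.13],"twist":[0,0,0]},{"offset":[0,0,-0.13],"twist":[0,0,0]}]' 0.58
python3 -c "
from h import *
go([.5823,.2995,.19],59)"
```

```text
t: 51.38
tool_pos: [0.5427, -0.058, 0.1978]
tool_rot: [3.128, 0.282, 0.005]
contact_force: [-0.6, -0.6, -0.8]
opening: 0.0498
grip_force: 0.0
t 51.4 pos [ 0.5427 -0.058   0.1978] yaw 10.3 q6 1.15 | offset [ 0.1028 -0.3447  0.0077] twist [  0.14  -0.12 -48.7 ]
```

```bash
python3 -m crank '[{"offset":[0.017,-0.057,-0.01],"twist":[0,0,-8]},{"offset":[0.034,-0.114,-0.01],"twist":[0,0,-16]},{"offset":[0.051,-0.171,-0.01],"twist":[0,0,-24]},{"offset":[0.068,-0.228,-0.01],"twist":[0,0,-32]},{"offset":[0.085,-0.285,-0.01],"twist":[0,0,-40]},{"offset":[0.103,-0.345,-0.01],"twist":[0,0,-48.7]},{"offset":[0.103,-0.345,0.02],"twist":[0,0,-48.7]},{"offset":[0.103,-0.345,0.05],"twist":[0,0,-48.7]},{"offset":[0.103,-0.345,0.05],"twist":[0,0,-48.7]},{"offset":[0.103,-0.345,0.05],"twist":[0,0,-48.7]}]'
python3 cells.py w13.png; python3 -c "
from h import *
go([.5823,.2995,.021],59)"
```

```text
t: 52.62
tool_pos: [0.5814, 0.2999, 0.146]
tool_rot: [-2.734, -1.547, 0.001]
contact_force: [0.8, -0.2, 0.6]
opening: 0.0495
grip_force: 0.0
blue [306. 242.  15.  36.] [0.5868 0.2617] yaw 48 size 0.032 0.013
blue [279. 205.  34.  34.] [0.584  0.3012] yaw 59 size 0.027 0.028
red [273. 320.  28.  31.] [0.5205 0.2062] yaw 1 size 0.030 0.032
green [396. 303.  26.  16.] [0.6301 0.1582] yaw 60 size 0.018 0.028
t 52.7 pos [0.582  0.3    0.1472] yaw 59.0 q6 0.90 | offset [-0.0005  0.0004  0.1262] twist [ 0.04 -0.06 -0.02]
```

```bash
python3 -m crank '[{"offset":[0.001,0.001,0.04],"twist":[0,0,0]},{"offset":[0.001,0.001,0.07],"twist":[0,0,0]},{"offset":[0.001,0.001,0.1],"twist":[0,0,0]},{"offset":[0.001,0.001,0.126],"twist":[0,0,0]},{"offset":[0.001,0.001,0.126],"twist":[0,0,0]},{"offset":[0.001,0.001,0.126],"twist":[0,0,0]}]' 0.58
python3 -m crank '[{"offset":[0,0,0],"twist":[0,0,0]},{"offset":[0,0,0],"twist":[0,0,0]},{"offset":[0,0,0],"twist":[0,0,0]},{"offset":[0,0,0],"twist":[0,0,0]},{"offset":[0,0,-0.03],"twist":[0,0,0]},{"offset":[0,0,-0.08],"twist":[0,0,0]},{"offset":[0,0,-0.13],"twist":[0,0,0]},{"offset":[0,0,-0.17],"twist":[0,0,0]},{"offset":[0,0,-0.17],"twist":[0,0,0]}]' 0 40
python3 -c "
from h import *
go([.591,-.0483,.19],10.3)"
```

```text
t: 53.42
tool_pos: [0.5843, 0.3009, 0.0226]
tool_rot: [2.734, 1.546, 0.005]
contact_force: [1.3, -0.1, 0.5]
opening: 0.0497
grip_force: 0.0
t: 54.55
tool_pos: [0.5851, 0.3014, 0.1958]
tool_rot: [2.733, 1.547, 0.014]
contact_force: [-0.4, 0.3, -0.5]
opening: 0.0276
grip_force: 40.4
t 54.5 pos [0.5851 0.3014 0.1958] yaw 59.0 q6 0.90 | offset [-0.2968  0.185   0.0047] twist [ 0.13 -0.52 48.71]
```

```bash
python3 -m crank '[{"offset":[-0.05,0.031,-0.005],"twist":[0,0,8]},{"offset":[-0.1,0.062,-0.005],"twist":[0,0,16]},{"offset":[-0.15,0.093,-0.005],"twist":[0,0,24]},{"offset":[-0.2,0.124,-0.005],"twist":[0,0,32]},{"offset":[-0.25,0.155,-0.005],"twist":[0,0,40]},{"offset":[-0.297,0.185,0],"twist":[0,0,48.7]},{"offset":[-0.297,0.185,0],"twist":[0,0,48.7]},{"offset":[-0.297,0.185,0.03],"twist":[0,0,48.7]},{"offset":[-0.297,0.185,0.06],"twist":[0,0,48.7]},{"offset":[-0.297,0.185,0.09],"twist":[0,0,48.7]},{"offset":[-0.297,0.185,0.115],"twist":[0,0,48.7]},{"offset":[-0.297,0.185,0.125],"twist":[0,0,48.7]},{"offset":[-0.297,0.185,0.125],"twist":[0,0,48.7]},{"offset":[-0.297,0.185,0.125],"twist":[0,0,48.7]}]'
python3 -c "
from h import *
print(get_obs()['contact_force']);go([.591,-.0483,.068],10.3)"
```

```text
t: 56.3
tool_pos: [0.5878, -0.0479, 0.0674]
tool_rot: [-3.127, -0.285, 0.005]
contact_force: [-9.2, 2.2, 14.8]
opening: 0.0271
grip_force: 42.3
[-9.15997298  2.23087787 14.77035443]
t 56.3 pos [ 0.5878 -0.0479  0.0674] yaw 10.4 q6 1.18 | offset [ 0.0031  0.001  -0.0006] twist [-0.1   0.17  0.12]
```

```bash
python3 -m crank '[{"offset":[0,0,-0.0015],"twist":[0,0,0]},{"offset":[0,0,-0.0015],"twist":[0,0,0]}]'
python3 -m crank '[{"offset":[0,0,0],"twist":[0,0,0]},{"offset":[0,0,0],"twist":[0,0,0]},{"offset":[0,0,0],"twist":[0,0,0]},{"offset":[0,0,-0.03],"twist":[0,0,0]},{"offset":[0,0,-0.07],"twist":[0,0,0]},{"offset":[0,0,-0.11],"twist":[0,0,0]},{"offset":[0,0,-0.15],"twist":[0,0,0]},{"offset":[0,0,-0.2],"twist":[0,0,0]},{"offset":[0,0,-0.2],"twist":[0,0,0]}]' 0.58
python3 cells.py w14.png; python3 -c "
from h import *
go([.591,-.0483,.2],10.3)
for p in((.5438,-.0569,.089),(.591,-.0483,.089)): print(proj('wrist',p))"
```

```text
t: 56.55
tool_pos: [0.5882, -0.0481, 0.0677]
tool_rot: [-3.128, -0.285, 0.002]
contact_force: [-3.0, 0.9, 8.1]
opening: 0.0272
grip_force: 41.4
t: 57.68
tool_pos: [0.5909, -0.0499, 0.2729]
tool_rot: [3.126, 0.282, 0.015]
contact_force: [-0.1, 0.4, 0.0]
opening: 0.0493
grip_force: 0.0
blue [275. 230.  24.  26.] [ 0.5214 -0.0592] yaw 10 size 0.031 0.032
blue [ 12. 226.  23.  62.] [0.4408 0.3583] yaw 79 size 0.119 0.057
blue [274. 188.  27.  27.] [ 0.5729 -0.0493] yaw 10 size 0.031 0.033
red [ 84. 198.  21.  17.] [0.5179 0.2004] yaw 9 size 0.029 0.029
green [146. 123.  26.  31.] [0.6257 0.1156] yaw 40 size 0.039 0.032
t 57.7 pos [ 0.5896 -0.0496  0.2696] yaw 10.3 q6 1.18 | offset [ 0.0012 -0.0012  0.0696] twist [ 0.11 -0.26  0.01]
[276.37363134 226.8219429 ]
[276.36602568 182.99028478]
```

Both placed cells stand where projected: tops at (275,230) and (274,188). Now the toppled cell: I'll grip it tilted, swing it upright, and set it down standing. First the approach.

```bash
python3 -c "
from h import *
go([.5927,.2405,.10],139.6)"
python3 -m crank '[{"offset":[0.01,-0.05,0.02],"twist":[0,0,-10]},{"offset":[0.02,-0.1,0.02],"twist":[0,0,-20]},{"offset":[0.03,-0.15,0.02],"twist":[0,0,-30]},{"offset":[0.04,-0.2,0.02],"twist":[0,0,-40]},{"offset":[0.05,-0.25,0.02],"twist":[0,0,-50]},{"offset":[0.055,-0.285,0.05],"twist":[0,0,-60]},{"offset":[0.055,-0.285,0.08],"twist":[0,0,-70]},{"offset":[0.055,-0.285,0.1],"twist":[0,0,-80]},{"offset":[0.055,-0.285,0.1],"twist":[0,0,-90]},{"offset":[0.055,-0.285,0.1],"twist":[0,0,-100]},{"offset":[0.055,-0.285,0.1],"twist":[0,0,-110]},{"offset":[0.055,-0.285,0.1],"twist":[0,0,-120]},{"offset":[0.055,-0.285,0.1],"twist":[0,0,-129.3]},{"offset":[0.055,-0.285,0.1],"twist":[0,0,-129.3]},{"offset":[0.055,-0.285,0.1],"twist":[0,0,-129.3]}]' 0.75
python3 - <<'E'
from h import *
np.set_printoptions(precision=4,suppress=True)
go([.5927,.2405,.10],139.6)
im=get_image('wrist')[:,:,::-1].copy();cv2.imwrite('pics/w15.png',im);h=cv2.cvtColor(im,cv2.COLOR_BGR2HSV)
for k,mm in(('w',cv2.inRange(h,(0,0,200),(180,40,255))),('b',cv2.inRange(h,(100,140,60),(125,255,255)))):
    cs,_=cv2.findContours(mm,0,2)
    for c in cs:
        if cv2.contourArea(c)<150: continue
        rr=cv2.minAreaRect(c);w=np.array([atz('wrist',p,.028)[:2] for p in cv2.boxPoints(rr)])
        if np.linalg.norm(w.mean(0)-[.59,.24])<.06: print(k,np.round(np.ravel(rr[0]+rr[1])),w,w.mean(0))
E
```

```text
t 57.7 pos [ 0.5896 -0.0496  0.2696] yaw 10.3 q6 1.18 | offset [ 0.0541 -0.2852  0.1693] twist [ 3.5000e-01 -2.0000e-02 -1.2929e+02]
t: 59.6
tool_pos: [0.591, 0.2407, 0.1655]
tool_rot: [-1.087, -2.946, 0.002]
contact_force: [-0.1, -0.5, -0.0]
opening: 0.0642
grip_force: 0.0
t 59.6 pos [0.591  0.2407 0.1655] yaw 139.5 q6 -0.59 | offset [-0.0015  0.0011  0.0655] twist [-0.1  -0.07 -0.12]
w [278. 205.  30.  27.] [[0.5798 0.2363]
 [0.5954 0.2546]
 [0.6173 0.2365]
 [0.6012 0.2176]] [0.5984 0.2362]
b [278. 179.  16.  30.] [[0.5656 0.2463]
 [0.5826 0.2664]
 [0.5938 0.2571]
 [0.5765 0.2368]] [0.5796 0.2516]
```

```bash
python3 -m crank '[{"offset":[0,0.0014,0.03],"twist":[0,-8,0]},{"offset":[0,0.0014,0.06],"twist":[0,-16,0]},{"offset":[0,0.0014,0.09],"twist":[0,-20,0]},{"offset":[0,0.0014,0.11],"twist":[0,-20,0]},{"offset":[0,0.0014,0.11],"twist":[0,-20,0]},{"offset":[0,0.0014,0.11],"twist":[0,-20,0]}]' 0.6
python3 - <<'E'
from h import *
o=get_obs();M=R.from_rotvec(o['tool_rot']).as_matrix();print(o['tool_pos'],np.round(M,3),np.round(o['q'],2));print(M.T@(np.array([.592,.2418,.007])-o['tool_pos']))
E
```

```text
t: 60.4
tool_pos: [0.5942, 0.2419, 0.0587]
tool_rot: [0.972, 2.634, -0.168]
contact_force: [0.7, -0.1, -0.3]
opening: 0.0513
grip_force: 0.0
[0.59418784 0.24185983 0.05865294] [[-0.714  0.649  0.262]
 [ 0.61   0.761 -0.221]
 [-0.343  0.003 -0.939]] [ 0.4   0.19  1.8  -0.37  1.02 -0.29]
[ 0.01923513 -0.00159498  0.04796126]
```

```bash
python3 -m crank '[{"offset":[0.006,-0.001,0.015],"twist":[0,0,0]},{"offset":[0.013,-0.001,0.032],"twist":[0,0,0]},{"offset":[0.019,-0.001,0.048],"twist":[0,0,0]},{"offset":[0.019,-0.001,0.048],"twist":[0,0,0]},{"offset":[0.019,-0.001,0.048],"twist":[0,0,0]}]' 0.6
python3 -c "
from h import *
o=get_obs();print(o['tool_pos'],o['contact_force'])"
python3 -m crank '[{"offset":[0,0,0],"twist":[0,0,0]},{"offset":[0,0,0],"twist":[0,0,0]},{"offset":[0,0,0],"twist":[0,0,0]},{"offset":[0,0,0],"twist":[0,0,0]},{"offset":[0,0,0],"twist":[0,0,0]}]' 0 50
```

```text
t: 61.02
tool_pos: [0.5909, 0.2421, 0.0052]
tool_rot: [0.97, 2.636, -0.171]
contact_force: [-0.9, 1.0, 0.7]
opening: 0.0512
grip_force: 0.0
[0.59085702 0.24212572 0.00516812] [-0.86435178  1.04733178  0.71091011]
t: 61.65
tool_pos: [0.5915, 0.2425, 0.0064]
tool_rot: [0.969, 2.635, -0.169]
contact_force: [-1.4, 1.2, 4.9]
opening: 0.027
grip_force: 50.5
```

```bash
python3 -m crank '[{"offset":[-0.008,0,-0.02],"twist":[0,0,0]},{"offset":[-0.02,0,-0.055],"twist":[0,4,0]},{"offset":[-0.034,0,-0.094],"twist":[0,12,0]},{"offset":[-0.045,0,-0.12],"twist":[0,20,0]},{"offset":[-0.045,0,-0.12],"twist":[0,20,0]},{"offset":[-0.045,0,-0.12],"twist":[0,20,0]}]'
python3 -c "
from h import *
go([.57,.31,.14],28.5)"
```

```text
t: 62.4
tool_pos: [0.5906, 0.241, 0.1321]
tool_rot: [-1.084, -2.948, 0.003]
contact_force: [-0.7, 0.5, -1.3]
opening: 0.027
grip_force: 49.8
t 62.4 pos [0.5906 0.241  0.1321] yaw 139.6 q6 -0.59 | offset [ 0.0604  0.0392 -0.0079] twist [-8.000e-02  1.100e-01  1.111e+02]
```

```bash
python3 -m crank '[{"offset":[0.02,0.01,-0.01],"twist":[0,0,10]},{"offset":[0.04,0.02,-0.02],"twist":[0,0,20]},{"offset":[0.06,0.039,-0.03],"twist":[0,0,30]},{"offset":[0.06,0.039,-0.03],"twist":[0,0,40]},{"offset":[0.06,0.039,-0.03],"twist":[0,0,50]},{"offset":[0.06,0.039,-0.03],"twist":[0,0,60]},{"offset":[0.06,0.039,-0.03],"twist":[0,0,70]},{"offset":[0.06,0.039,-0.03],"twist":[0,0,80]},{"offset":[0.06,0.039,-0.03],"twist":[0,0,90]},{"offset":[0.06,0.039,-0.03],"twist":[0,0,100]},{"offset":[0.06,0.039,-0.03],"twist":[0,0,111]},{"offset":[0.06,0.039,-0.03],"twist":[0,0,111]}]'
python3 -m crank '[{"offset":[0,0,0],"twist":[0,10,0]},{"offset":[0,0,0],"twist":[0,20,0]},{"offset":[0,0,0],"twist":[0,30,0]},{"offset":[0,0,0],"twist":[0,40,0]},{"offset":[0,0,0],"twist":[0,50,0]},{"offset":[0,0,0],"twist":[0,60,0]},{"offset":[0,0,0],"twist":[0,65,0]},{"offset":[0,0,0],"twist":[0,65,0]},{"offset":[0,0,0],"twist":[0,65,0]}]'
python3 - <<'E'
from h import *
o=get_obs();M=R.from_rotvec(o['tool_rot']).as_matrix();print(o['tool_pos'],np.round(M,3),np.round(o['q'],2));print(M.T@(np.array([.57,.31,.03])-o['tool_pos']))
save('side','side2.png');save('scene','scene2.png')
a=cv2.imread('pics/scene2.png')[120:290,300:440];b=cv2.imread('pics/side2.png')[175:325,140:330]
cv2.imwrite('pics/v2.png',np.hstack([cv2.resize(a,None,fx=2.6,fy=2.6)[:390],cv2.resize(b,None,fx=2.2,fy=2.6)[:390]]))
E
```

```text
t: 63.9
tool_pos: [0.5692, 0.3101, 0.1608]
tool_rot: [3.042, 0.781, -0.006]
contact_force: [-0.4, -0.7, -0.3]
opening: 0.0272
grip_force: 49.7
t: 65.03
tool_pos: [0.5681, 0.3222, 0.1662]
tool_rot: [-2.369, -0.644, -1.448]
contact_force: [0.2, 0.3, 0.0]
opening: 0.0273
grip_force: 49.8
[0.56813414 0.32217229 0.1662312 ] [[ 0.395  0.514  0.762]
 [ 0.222 -0.858  0.464]
 [ 0.892 -0.014 -0.452]] [ 0.31 -0.25  2.28  1.49  0.21 -0.01]
[-0.12344101  0.01332173  0.05740587]
```

View pics/v2.png

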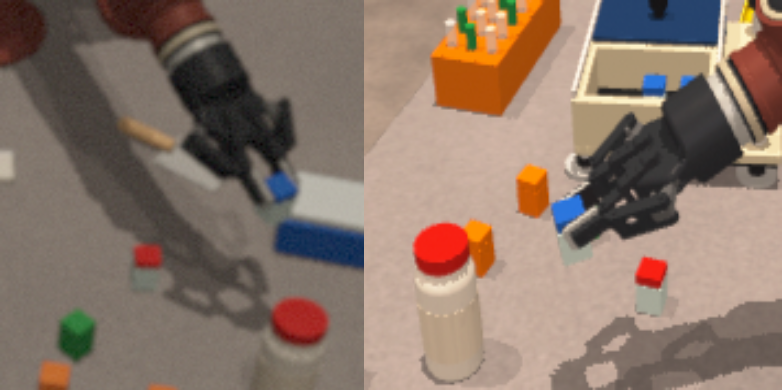

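The view shows the cell upright in the gripper with its blue stopper on top, and the arm clear of the red cell. Now I set it down.

```bash
python3 -m crank '[{"offset":[-0.02,0.002,0.009],"twist":[0,0,0]},{"offset":[-0.04,0.004,0.018],"twist":[0,0,0]},{"offset":[-0.06,0.006,0.028],"twist":[0,0,0]},{"offset":[-0.08,0.008,0.037],"twist":[0,0,0]},{"offset":[-0.1,0.01,0.046],"twist":[0,0,0]},{"offset":[-0.112,0.013,0.052],"twist":[0,0,0]},{"offset":[-0.12,0.013,0.056],"twist":[0,0,0]},{"offset":[-0.12,0.013,0.056],"twist":[0,0,0]},{"offset":[-0.12,0.013,0.056],"twist":[0,0,0]},{"offset":[-0.12,0.013,0.056],"twist":[0,0,0]}]'
python3 - <<'E'
from h import *
o=get_obs();M=R.from_rotvec(o['tool_rot']).as_matrix();print(o['tool_pos'],np.round(M,3),np.round(o['q'],2),o['contact_force']);print(M.T@(np.array([.57,.31,.027])-o['tool_pos']))
E
```

```text
t: 66.38
tool_pos: [0.5716, 0.3112, 0.0362]
tool_rot: [-2.366, -0.64, -1.449]
contact_force: [0.4, 0.2, -1.1]
opening: 0.0269
grip_force: 49.8
[0.57158109 0.31117679 0.03624936] [[ 0.394  0.513  0.762]
 [ 0.218 -0.858  0.465]
 [ 0.893 -0.017 -0.45 ]] [ 0.28  0.08  2.28  2.47  0.39 -1.04] [ 0.40682151  0.22442177 -1.13386383]
[-0.00913674  0.00035628  0.00241423]
```

```bash
python3 -m crank '[{"offset":[-0.003,0,0.0015],"twist":[0,0,0]},{"offset":[-0.006,0,0.003],"twist":[0,0,0]},{"offset":[-0.006,0,0.003],"twist":[0,0,0]}]' | egrep 'pos|force'
python3 -m crank '[{"offset":[-0.002,0,0.001],"twist":[0,0,0]},{"offset":[-0.004,0,0.002],"twist":[0,0,0]},{"offset":[-0.004,0,0.002],"twist":[0,0,0]}]'| egrep 'pos|force'
```

```text
tool_pos: [0.5709, 0.3108, 0.0281]
contact_force: [-0.2, 0.2, -1.1]
grip_force: 49.8
tool_pos: [0.5727, 0.312, 0.0268]
contact_force: [-1.1, 1.0, 5.5]
grip_force: 50.4
```

```bash
python3 -m crank '[{"offset":[0,0,0],"twist":[0,0,0]},{"offset":[0,0,0],"twist":[0,0,0]},{"offset":[0,0,0],"twist":[0,0,0]},{"offset":[0,0,0],"twist":[0,0,0]},{"offset":[0,0,-0.02],"twist":[0,0,0]},{"offset":[0,0,-0.05],"twist":[0,0,0]},{"offset":[0,0,-0.09],"twist":[0,0,0]},{"offset":[0.05,0,-0.12],"twist":[0,0,0]},{"offset":[0.1,0,-0.12],"twist":[0,0,0]},{"offset":[0.14,0,-0.12],"twist":[0,0,0]},{"offset":[0.17,0,-0.12],"twist":[0,0,0]},{"offset":[0.17,0,-0.12],"twist":[0,0,0]}]' 0.7 | egrep 'pos|force'
python3 -m crank '[{"offset":[0,0,0],"twist":[0,-10,0]},{"offset":[0,0,0],"twist":[0,-20,0]},{"offset":[0,0,0],"twist":[0,-30,0]},{"offset":[0,0,0],"twist":[0,-40,0]},{"offset":[0,0,0],"twist":[0,-50,0]},{"offset":[0,0,0],"twist":[0,-60,0]},{"offset":[0,0,0],"twist":[0,-63,0]},{"offset":[0,0,0],"twist":[0,-63,0]},{"offset":[0,0,0],"twist":[0,-63,0]}]'
python3 cells.py w16.png; python3 -c "
from h import *
go([.57,.31,.15],10)"
```

```text
tool_pos: [0.5472, 0.2925, 0.2317]
contact_force: [0.6, -0.6, -0.6]
grip_force: 0.0
t: 69.75
tool_pos: [0.5464, 0.2921, 0.2296]
tool_rot: [-3.012, -0.83, 0.003]
contact_force: [-0.1, 0.1, -0.8]
opening: 0.0596
grip_force: 0.0
blue [496. 329.  16.  22.] [ 0.5278 -0.1121] yaw 12 size 0.036 0.043
blue [551. 337.  32.  71.] [ 0.5665 -0.2869] yaw 10 size 0.126 0.138
blue [515. 301.  16.  23.] [ 0.5803 -0.1019] yaw 10 size 0.035 0.043
blue [276. 162.  26.  26.] [0.5627 0.3078] yaw 31 size 0.026 0.027
blue [155. 179. 103.  21.] [0.4795 0.4143] yaw 66 size 0.026 0.116
red [335. 242.  24.  24.] [0.5194 0.2055] yaw 90 size 0.028 0.028
green [436. 198.  33.  33.] [0.6248 0.1335] yaw 33 size 0.043 0.040
t 69.8 pos [0.5463 0.292  0.2298] yaw 30.8 q6 1.39 | offset [ 0.0293 -0.0019  0.0799] twist [-1.030e+00  2.000e-02  2.082e+01]
```

The cell stands upright again (26×27 mm top at (0.563,0.308), yaw 31°). Picking it.

```bash
python3 -c "
from h import *
go([.563,.308,.021],31)"
python3 -m crank '[{"offset":[0.011,0.0025,0.05],"twist":[-1,0,0]},{"offset":[0.0225,0.005,0.1],"twist":[-1,0,0]},{"offset":[0.0225,0.005,0.13],"twist":[-1,0,0]},{"offset":[0.0225,0.005,0.16],"twist":[-1,0,0]},{"offset":[0.0225,0.005,0.16],"twist":[-1,0,0]},{"offset":[0.0225,0.005,0.16],"twist":[-1,0,0]}]' 0.65 | egrep 'pos|force'
python3 cells.py w17.png | grep blue;python3 -c "
from h import *
go([.563,.308,.021],31)"
```

```text
t 69.8 pos [0.5463 0.292  0.2298] yaw 30.8 q6 1.39 | offset [ 0.0219 -0.0015  0.2089] twist [-1.01 -0.17 -0.18]
tool_pos: [0.5683, 0.3023, 0.0718]
contact_force: [0.3, 0.3, 0.2]
grip_force: 0.0
blue [266. 248.  46.  47.] [0.5644 0.3083] yaw 31 size 0.027 0.030
t 70.6 pos [0.5689 0.3025 0.0724] yaw 30.8 q6 1.41 | offset [-0.0026 -0.0077  0.0514] twist [ 0.03 -0.37 -0.19]
```

```bash
python3 -m crank '[{"offset":[-0.001,-0.0075,0],"twist":[0,0,0]},{"offset":[-0.001,-0.0075,0],"twist":[0,0,0]},{"offset":[-0.001,-0.0075,0.03],"twist":[0,0,0]},{"offset":[-0.001,-0.0075,0.051],"twist":[0,0,0]},{"offset":[-0.001,-0.0075,0.051],"twist":[0,0,0]},{"offset":[-0.001,-0.0075,0.051],"twist":[0,0,0]}]' 0.65 | egrep 'pos|force'
python3 -m crank '[{"offset":[0,0,0],"twist":[0,0,0]},{"offset":[0,0,0],"twist":[0,0,0]},{"offset":[0,0,0],"twist":[0,0,0]},{"offset":[0,0,0],"twist":[0,0,0]},{"offset":[0,0,0],"twist":[0,0,0]},{"offset":[0,0,-0.03],"twist":[0,0,0]},{"offset":[0,0,-0.08],"twist":[0,0,0]},{"offset":[0,0,-0.13],"twist":[0,0,0]},{"offset":[0,0,-0.17],"twist":[0,0,0]},{"offset":[0,0,-0.17],"twist":[0,0,0]}]' 0 40
python3 -c "
from h import *
go([.639,-.0395,.19],10.3)"
```

```text
tool_pos: [0.5637, 0.3084, 0.0197]
contact_force: [-0.5, 0.1, -0.0]
grip_force: 0.0
t: 72.6
tool_pos: [0.5648, 0.3088, 0.1937]
tool_rot: [-3.027, -0.834, -0.016]
contact_force: [-0.1, 0.7, -0.9]
opening: 0.0274
grip_force: 39.9
t 72.6 pos [0.5648 0.3088 0.1937] yaw 30.8 q6 1.42 | offset [-0.1148  0.3371  0.0029] twist [-0.04 -0.61 20.52]
```

```bash
python3 -m crank '[{"offset":[-0.019,0.056,-0.005],"twist":[0,0,4]},{"offset":[-0.038,0.112,-0.005],"twist":[0,0,8]},{"offset":[-0.057,0.168,-0.005],"twist":[0,0,12]},{"offset":[-0.076,0.224,-0.005],"twist":[0,0,16]},{"offset":[-0.096,0.28,-0.005],"twist":[0,0,20.5]},{"offset":[-0.114,0.337,0],"twist":[0,0,20.5]},{"offset":[-0.114,0.337,0],"twist":[0,0,20.5]},{"offset":[-0.114,0.337,0.03],"twist":[0,0,20.5]},{"offset":[-0.114,0.337,0.06],"twist":[0,0,20.5]},{"offset":[-0.114,0.337,0.09],"twist":[0,0,20.5]},{"offset":[-0.114,0.337,0.115],"twist":[0,0,20.5]},{"offset":[-0.114,0.337,0.124],"twist":[0,0,20.5]},{"offset":[-0.114,0.337,0.124],"twist":[0,0,20.5]}]'
```

```text
t: 74.22
tool_pos: [0.6372, -0.0383, 0.0654]
tool_rot: [-3.126, -0.284, -0.0]
contact_force: [-1.7, 0.9, 4.3]
opening: 0.0272
grip_force: 40.6
```

```bash
python3 -m crank '[{"offset":[0,0,0],"twist":[0,0,0]},{"offset":[0,0,0],"twist":[0,0,0]},{"offset":[0,0,0],"twist":[0,0,0]},{"offset":[0,0,-0.03],"twist":[0,0,0]},{"offset":[0,0,-0.07],"twist":[0,0,0]},{"offset":[0,0,-0.11],"twist":[0,0,0]},{"offset":[-0.05,0,-0.15],"twist":[0,0,0]},{"offset":[-0.1,0.03,-0.2],"twist":[0,0,0]},{"offset":[-0.11,0.05,-0.2],"twist":[0,0,0]},{"offset":[-0.11,0.05,-0.2],"twist":[0,0,0]},{"offset":[-0.11,0.05,-0.2],"twist":[0,0,0]}]' 0.58 | egrep 'pos|force'
cat > chk.py <<'E'
from h import *
import sys
np.set_printoptions(precision=4,suppress=True)
im=get_image('wrist')[:,:,::-1].copy();cv2.imwrite('pics/'+sys.argv[1],im);h=cv2.cvtColor(im,cv2.COLOR_BGR2HSV)
L=np.array([.4459,-.033]);x=np.array([.984,.179]);y=np.array([-.179,.984]);cc=L+.14*x-.041*y
cs,_=cv2.findContours(cv2.inRange(h,(100,140,60),(125,255,255)),0,2)
for c in cs:
    if cv2.contourArea(c)>150:
        rr=cv2.minAreaRect(c);w=np.array([atz('wrist',p,.089)[:2] for p in cv2.boxPoints(rr)]);p=w.mean(0)-cc
        print('blue',np.round(rr[0]+rr[1]),'in well',p@x,p@y,np.linalg.norm(w[1]-w[0]),np.linalg.norm(w[2]-w[1]))
g=im.max(2);k=proj('wrist',[.6126,-.169,.128]);m=np.zeros(g.shape,np.uint8);cv2.circle(m,tuple(k.astype(int).tolist()),22,1,-1);ys,xs=np.nonzero((g<70)&(m>0));print('knob exp',k,'bbox',xs.min(),xs.max(),ys.min(),ys.max(),atz('wrist',((xs.min()+xs.max())/2,(ys.min()+ys.max())/2),.128))
for n,p in(('kL',[.4459,-.033,.09]),('kR',[.4908,-.2797,.09])): print(n,proj('wrist',p))
m=cv2.inRange(h,(5,140,120),(16,255,255));_,_,s,c=cv2.connectedComponentsWithStats(m)
B=sorted([c[i] for i in range(1,len(s)) if 10<s[i,4]<60 and np.hypot(*(c[i]-proj('wrist',[.475,-.158,.05])))<30],key=lambda b:b[1]);print(B)
if len(B)==2: print('front',marks(im,B[0],1,(-4,4)),'side',marks(im,B[1],0,(-5,-4)))
E
python3 chk.py w18.png; python3 -c "
from h import *
go([.6126,-.169,.16],10.3)"
```

```text
tool_pos: [0.538, -0.1085, 0.2636]
contact_force: [-0.1, -0.2, 0.5]
grip_force: 0.0
blue [228. 175.  26.  28.] in well -0.0520204894404958 0.0009062941954705794 0.028258428278113316 0.026667997254161403
blue [226. 128.  29.  29.] in well -0.005205717879636487 0.0010450404166454414 0.028556729820279292 0.028522078250034114
blue [224.  78.  29.  29.] in well 0.04516636641789636 0.002279450445967027 0.02830220994932415 0.028577330138630536
blue [361. 123. 106. 144.] in well 0.002447694201081285 -0.13434916086099535 0.14376975263039934 0.11005863976675798
knob exp [362.7768 127.6282] bbox 343 377 111 141 [ 0.6134 -0.1662  0.128 ]
kL [195.9716 253.9872]
kR [417.0899 252.6945]
[array([307.4286, 222.9048]), array([306.25, 251.25])]
front (array([222, 229, 242]), array([27., 41., 66.])) side (array([287, 299, 313, 325]), array([ 82.,  44.,  50., 108.]))
t 75.7 pos [ 0.5381 -0.1082  0.2633] yaw 10.4 q6 1.05 | offset [0.0623 0.0734 0.1032] twist [-0.13 -0.08  0.05]
```

Three cells stand in the well, and the levels are still centred. Closing the cover.

```bash
python3 -m crank '[{"offset":[0.03,0.036,0.03],"twist":[0,0,0]},{"offset":[0.0625,0.0725,0.08],"twist":[0,0,0]},{"offset":[0.0625,0.0725,0.1],"twist":[0,0,0]},{"offset":[0.0625,0.0725,0.12],"twist":[0,0,0]},{"offset":[0.0625,0.0725,0.135],"twist":[0,0,0]},{"offset":[0.0625,0.0725,0.149],"twist":[0,0,0]},{"offset":[0.0625,0.0725,0.149],"twist":[0,0,0]},{"offset":[0.0625,0.0725,0.149],"twist":[0,0,0]}]' 0.75 20| egrep 'pos|force'
python3 -m crank '[{"offset":[0,0,0],"twist":[0,0,0]},{"offset":[0,0,0],"twist":[0,0,0]},{"offset":[0,0,0],"twist":[0,0,0]},{"offset":[0,0,0],"twist":[0,0,0]},{"offset":[0,0,0],"twist":[0,0,0]}]' 0 20| egrep 'pos|force|open'
python3 -m crank '[{"offset":[0,-0.006,0],"twist":[0,0,0]},{"offset":[0,-0.018,0],"twist":[0,0,0]},{"offset":[0,-0.032,0],"twist":[0,0,0]},{"offset":[0,-0.046,0],"twist":[0,0,0]},{"offset":[0,-0.06,0],"twist":[0,0,0]},{"offset":[0,-0.074,0],"twist":[0,0,0]},{"offset":[0,-0.088,0],"twist":[0,0,0]},{"offset":[0,-0.1,0],"twist":[0,0,0]},{"offset":[0,-0.108,0],"twist":[0,0,0]},{"offset":[0,-0.114,0],"twist":[0,0,0]},{"offset":[0,-0.114,0],"twist":[0,0,0]}]'
python3 -m crank '[{"offset":[0,-0.003,0],"twist":[0,0,0]},{"offset":[0,-0.005,0],"twist":[0,0,0]},{"offset":[0,-0.005,0],"twist":[0,0,0]}]'| egrep 'pos|force'
```

```text
tool_pos: [0.6135, -0.1689, 0.1167]
contact_force: [-0.5, 0.5, 1.0]
grip_force: 0.0
tool_pos: [0.6134, -0.1689, 0.1163]
contact_force: [-1.1, 0.4, 4.4]
opening: 0.0246
grip_force: 21.8
t: 78.65
tool_pos: [0.5929, -0.055, 0.1162]
tool_rot: [-3.126, -0.284, -0.007]
contact_force: [1.8, 2.3, 5.7]
opening: 0.0251
grip_force: 22.1
tool_pos: [0.5922, -0.0507, 0.1162]
contact_force: [2.2, -0.1, 6.1]
grip_force: 22.0
```

```bash
python3 -m crank '[{"offset":[0,-0.002,0],"twist":[0,0,0]},{"offset":[0,-0.002,0],"twist":[0,0,0]},{"offset":[0,-0.002,0],"twist":[0,0,0]}]'| egrep 'pos|force'
python3 -m crank '[{"offset":[0,-0.002,0],"twist":[0,0,0]},{"offset":[0,-0.002,0],"twist":[0,0,0]},{"offset":[0,-0.002,0],"twist":[0,0,0]}]'| egrep 'pos|force'
```

```text
tool_pos: [0.5919, -0.0493, 0.1162]
contact_force: [1.7, -0.6, 5.4]
grip_force: 22.0
tool_pos: [0.5918, -0.0491, 0.1163]
contact_force: [4.7, -6.2, 3.9]
grip_force: 21.9
```

```bash
python3 -m crank '[{"offset":[0,0,0],"twist":[0,0,0]},{"offset":[0,0,0],"twist":[0,0,0]},{"offset":[0,0,0],"twist":[0,0,0]},{"offset":[0,0,-0.04],"twist":[0,0,0]},{"offset":[0,0,-0.08],"twist":[0,0,0]},{"offset":[-0.05,0.05,-0.12],"twist":[0,0,0]},{"offset":[-0.1,0.08,-0.155],"twist":[0,0,0]},{"offset":[-0.14,0.08,-0.155],"twist":[0,0,0]},{"offset":[-0.14,0.08,-0.155],"twist":[0,0,0]},{"offset":[-0.14,0.08,-0.155],"twist":[0,0,0]},{"offset":[-0.14,0.08,-0.155],"twist":[0,0,0]},{"offset":[-0.14,0.08,-0.155],"twist":[0,0,0]},{"offset":[-0.14,0.08,-0.155],"twist":[0,0,0]}]' 0.75| egrep 'pos|force|t:'
sed -i 's/\[.6126,-.169,.128\]/[.591,-.049,.128]/' chk.py; python3 chk.py w19.png; python3 cells.py w20.png; python3 - <<'E'
from h import *
im=cv2.imread('pics/w19.png');h=cv2.cvtColor(im,cv2.COLOR_BGR2HSV);g=im.max(2)
for n,p in(('L',[.4459,-.033,.09]),('R',[.4908,-.2797,.09])):
    k=proj('wrist',p);m=np.zeros(g.shape,np.uint8);cv2.circle(m,tuple(k.astype(int).tolist()),24,1,-1);ys,xs=np.nonzero((g<70)&(m>0));print(n,atz('wrist',((xs.min()+xs.max())/2,(ys.min()+ys.max())/2),.09))
E
```

```text
t: 81.4
tool_pos: [0.4675, -0.1514, 0.2697]
tool_rot: [-3.127, -0.284, -0.003]
contact_force: [-0.7, -0.2, -0.3]
grip_force: 0.0
blue [198.  66. 131. 115.] in well -0.014274857691098973 0.004180758690637408 0.1217136560726167 0.13418172976198772
knob exp [188.1785  41.4793] bbox 172 206 25 56 [ 0.592  -0.0496  0.128 ]
kL [164.7014 184.9107]
kR [399.7506 185.6534]
[array([282.5   , 156.7778]), array([282.0909, 188.9091])]
front (array([137, 149, 156, 164, 178]), array([54., 38., 25., 44., 91.])) side (array([262, 275, 282, 289, 303]), array([94., 48., 22., 44., 58.]))
red [ 33. 101.  18.  16.] [0.5182 0.1997] yaw 1 size 0.033 0.025
green [93. 25. 30. 28.] [0.6211 0.1109] yaw 45 size 0.037 0.050
L [ 0.44564526 -0.0322577   0.09      ]
R [ 0.49043627 -0.28027016  0.09      ]
```

```bash
python3 -c "
from station import *
print(finish_job())"
```

```text
the job is handed in; nothing more can be done
None
```

The job is done and handed in at about 81 s: both level balls sit between their marks, the used cell is in the yellow tray, the three blue-stoppered cells stand in the compartment (one had toppled, so I stood it up first), and the cover is fully shut. I judged four-foot contact only from the level balls. The reader moved less than 1 mm by camera, and the red cell is where it was.

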